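# Find the high spot of a microscope tube in V-blocks with a dial gauge

## Robot

A 7-joint arm with a two-finger parallel gripper is mounted at the origin on the work surface. World frame = base frame: x ahead of the robot, y to its left, z up, the work surface at z = 0. Lengths are in m, angles in rad, forces in N, time in s.
With the tool pointing down it reaches from about 0.425 to 0.95 m from the base axis. Payload 4.7 kg.
Tool frame: the origin (TCP) lies between the finger pads; the fingertips stand 25 mm ahead of it and the grasp point (between the pads) lies 6 mm ahead of it; x points along the fingers, y is the direction in which the jaws open and shut, and the axes are right-handed (so a half turn about x gives the same grasp; the last joint's range is limited). The gripper opens to 87 mm and grips with 3 to 60 N. Pads are 19 mm wide; open, the fingers measure 117 mm over their backs; the gripper's body (75 mm by 190 mm) begins 51 mm behind the grasp point.
Start: joints at [-1.134, 0.469, -0.049, 1.532, 0.024, 1.141, -0.082], TCP at [0.303, 0.603, 0.248] pointing down, gripper open.
Joint ranges: [-2.59, 2.59], [-0.33, 1.99], [-1.39, 1.29], [0.1, 2.45], [-1.04, 4.18], [0.21, 1.99], [-2.66, 2.66]. Speed limits (rad/s): [2.57, 2.57, 3.14, 3.14, 3.14, 3.14, 3.14].

## Interface

Orientations are given as [roll, pitch, yaw] about the fixed x, y, z axes, in that order (R = Rz(yaw) Ry(pitch) Rx(roll)).
In Python, from workcell import ctrl gives the robot as it stands.
- The arm moves only by the tool apply_moves, never from a script. Its arguments are lists of equal length, an entry for each row: "rotation": the turn, a rotation vector about the world's x, y, z in degrees, a list of three; "linear": the shift along the world's x, y, z in mm, a list of three; "jaw": the closure in counts, from 0 (fully open) to 255 (shut). A call has 1 to 5 rows; each row is the pose to reach, as a shift and turn from the pose commanded when the call began; what a row does not reach only later rows make up. A row lasts 1/8 s, in which the tool goes at most 62.5 mm and 10.7 degrees, less where a joint would pass 70% of its speed; a pose out of reach is approached as far as the arm can. A call with a gripper value outside its range is refused whole. The fingers move at their own pace and stop on an object; "grip_force" is the grip in N (left out, the last holds). Time passes only in rows, so rows that repeat a pose let the fingers close. It gives the time, the measured TCP pose, the force and the opening at its end, in the units of the state.
- ctrl.sense(): the state, without advancing time (a new reading comes with each control period).
- ctrl.grab_frame(name): name is "scene" or "top"; returns the picture (480x640x3 uint8, blue, green, red); there is no depth.
- ctrl.get_calibration(name): a dict with "mtx" (3x3 intrinsics, pixels), "k1" (the pictures are not rectified: a ray, as slopes to the right and down, at radius r is drawn at 1 + k1 r^2 times it, then the intrinsics apply), "extrinsics" (4x4, takes a point from world to camera coordinates). Camera axes: x right, y up, looking along -z (the intrinsics and any distortion apply to the point x, -y, -z); pixel columns grow to the right and rows downward; lengths in m; the calibration is good to about 2 mm. A picture is of the moment at which its call begins. get_calibration takes no time and is no camera call.
- ctrl.job_done(): hands the job in, once; it reports no verdict.
The state is a dict: "clock": time; "joints": joint angles; "joint_velocities": joint speeds; "joint_efforts": joint torques, N m; "tool_pos": TCP position; "ee_rot": TCP orientation; "contact_force": force on the tool from outside, world axes, zero at the start; "torque": the same for the moment, N m; "gripper_width": finger opening in m.
Only numpy, scipy, OpenCV 4.12 (cv2) and the standard library are available. Lean on these libraries where they do the work, as an engineer would, in place of code of your own. Each camera call takes 0.05 s, during which the arm holds its last target.

## Task

The black microscope tube in the V-blocks does not run true. Lower the dial gauge on its column until its plunger presses on the tube and the needle has gone round by about a quarter of a turn, but never so far that the plunger runs out of stroke; then turn the arbor until the tube's highest spot stands under the plunger, and leave it there, with the gauge still down on the tube. Do not push the loose things around about.

Things in the scene. Friction and masses are not known exactly. Their poses are not given: they have to be found in the camera images.
- stand: fixed steel stand, base plate 180 x 400 x 12 mm. Origin: centre of the plate's underside, on the table; x across the plate, y along it and along the arbor, z up. Two dark V-blocks (72 x 24 mm in plan, tops at 118 mm, keeper straps and screws up to 140 mm) at y = -85 and +85 mm. A steel arbor (28 mm diameter) lies in them at x = 0, axis 115 mm up, y = -175 to +110 mm
- axis (a point): fixed point on the arbor's axis, straight below the plunger (stand x = 0, y = 25 mm, 115 mm up). Here the arbor carries the black tube, 44 mm diameter, 120 mm long (stand y = -60 to 60 mm), tight on the arbor but 5 mm off-centre, to a different unknown side each time: its top lies 132 to 142 mm up, one smooth rise and fall per turn. The high spot starts at least 50 degrees from the top
- hub (a point): centre of the arbor's cross handle (stand y = -160 mm): four round steel bars, 12 mm thick, at right angles, out to 75 mm from the axis; hub 40 mm diameter, 32 mm long. Its frame turns with the arbor: y is the arbor's axis (stand's y), the bars lie along its +x, -x, +z, -z. It turns both ways without end and stays where left (drag about 0.08 N m)
- tab (a point): middle of the top edge of the gauge carriage's grip tab: upright aluminium plate 14 mm thick (stand x), 30 mm wide (stand y), free for 55 mm below this point, at stand x = 0, y = 100 mm. The carriage slides straight down and up (75 mm in all), stays where left, takes 3 to 18 N to move. This point starts 290 to 310 mm up and has to come down some 35 to 65 mm
- column (a point): centre of the top of the fixed steel column (22 mm diameter, 258 mm high, stand y = 150 mm) on which the gauge carriage slides. The carriage's arm reaches from it to the gauge at stand y = 25 mm; the dial (100 mm diameter, 20 mm thick, white face tilted up at 45 degrees towards the stand's +x) has its centre at stand y = 17 mm, 30 mm below the height of tab
- tip (a point): lowest point of the gauge's sprung plunger (ball end 12 mm diameter, stem 8 mm), straight above the arbor's axis at stand x = 0, y = 25 mm. While free it hangs 125 mm below tab; it has 30 mm of stroke and pushes with 1.5 to 3.5 N. Pressed on the tube, it rides at the height of the tube's top
- needle (a joint): angle of the dial's black needle, rad: 0 when the plunger is free (pointing to the dial's upper edge), growing clockwise by 0.2 rad per mm that the plunger is pushed in (a quarter turn, 1.57 rad, is 8 mm), 6.0 at the end of stroke. With the carriage still, one turn of the arbor swings it by 2 rad; it reads greatest with the tube's highest spot under the plunger
- lens_pot: loose black round lens pot with grey cap, 44 mm diameter, 38 mm high, standing on the stand's plate between the V-blocks, on the -x side; origin at its underside
- objective: loose brass objective lens, 30 mm diameter, 46 mm high, standing on the stand's plate between the V-blocks, on the +x side; origin at its underside
- vial: loose glass specimen vial with cork, 44 mm diameter, 80 mm high, on the table; origin at its underside
- slide_box: loose grey slide box 100 x 170 x 30 mm on the table; origin at the centre of its underside
- dish: loose glass dish, 90 mm diameter, 18 mm high, on the table; origin at its underside
- driver: loose screwdriver with black handle, 170 mm long, lying on the table along its own x; origin on its underside

How it is judged:
By the outcome, as a careful person would: the job done as asked, in the order asked, and still so for the second after the job is handed in, with the robot touching nothing.
It also fails if it takes over 72 s, if anything falls off the work surface, if the arm or the gripper's body presses on something with over 40 N, if the wrist force passes 120 N, or if a joint passes its speed limit or range.

## Working session

There is one attempt and no reset: what is moved stays moved. The work goes in short steps, Python scripts to look and compute and a tool call to move; the robot and the scene stay as the last step left them, time stands still between calls to the robot, and variables do not carry over. Pictures are saved under pics/ and viewed, and the job is handed in when it is done.

Besides the shell and the picture viewer there is one more tool, called after "Call:" as name(argument=value, ...) on one line, values as JSON. apply_moves: Moves the arm, as the interface text tells. Its arguments: {"type":"object","properties":{"rotation":{"type":"array","items":{"type":"array","items":{"type":"number"}}},"linear":{"type":"array","items":{"type":"array","items":{"type":"number"}}},"jaw":{"type":"array","items":{"type":"number"}},"grip_force":{"type":"number"}},"required":["rotation","linear","jaw"]}

```bash
ls; mkdir -p pics
python3 - <<'E'
from workcell import ctrl
import cv2
print(ctrl.sense())
for n in("scene","top"):
    cv2.imwrite(f"pics/{n}0.png",ctrl.grab_frame(n)); print(ctrl.get_calibration(n))
E
```

```text
pics
{'clock': 0.0, 'joints': array([-1.13390167,  0.46941261, -0.04860976,  1.53369681,  0.02409931,
        1.14101391, -0.08229532]), 'joint_velocities': array([-2.18815152e-04, -5.89174653e-04,  5.88752303e-04, -9.64522116e-05,
        9.01424924e-04,  1.47451276e-04,  1.08256047e-03]), 'joint_efforts': array([-5.48826938e-04, -5.07975447e+01, -8.10656184e-02, -2.36154395e+01,
       -6.13455148e-02,  3.75441159e-02,  1.65033848e-04]), 'tool_pos': array([0.3028951 , 0.60259775, 0.24651766]), 'ee_rot': array([-1.53717658,  1.56885134, -2.00292192]), 'contact_force': array([0.17144937, 0.62347164, 0.05379017]), 'torque': array([0.06431705, 0.05495264, 0.01581819]), 'gripper_width': 0.08736858858016534}
{'mtx': array([[475.85531433,   0.        , 316.66637085],
       [  0.        , 475.85531433, 239.97492841],
       [  0.        ,   0.        ,   1.        ]]), 'k1': -0.07292026073325097, 'extrinsics': array([[ 0.58511998,  0.81087296, -0.01093831, -0.28237883],
       [-0.52062657,  0.38595354,  0.76156933,  0.09191132],
       [ 0.62175766, -0.43991465,  0.64799114, -1.65062609],
       [ 0.        ,  0.        ,  0.        ,  1.        ]])}
{'mtx': array([[472.40764798,   0.        , 317.39918532],
       [  0.        , 472.40764798, 232.44456703],
       [  0.        ,   0.        ,   1.        ]]), 'k1': -0.1044265756326295, 'extrinsics': array([[ 0.02804911, -0.99960269,  0.00277651, -0.00540843],
       [ 0.98176232,  0.02807077,  0.18802869, -0.51072331],
       [-0.18803192, -0.00254816,  0.98215961, -1.25780458],
       [ 0.        ,  0.        ,  0.        ,  1.        ]])}
```

View pics/scene0.png

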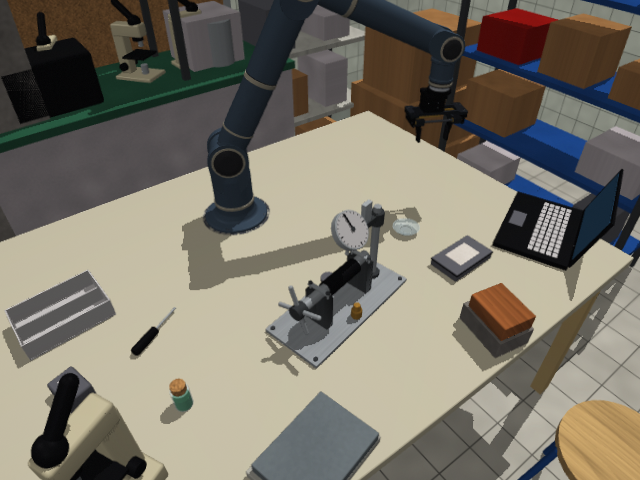

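View pics/top0.png

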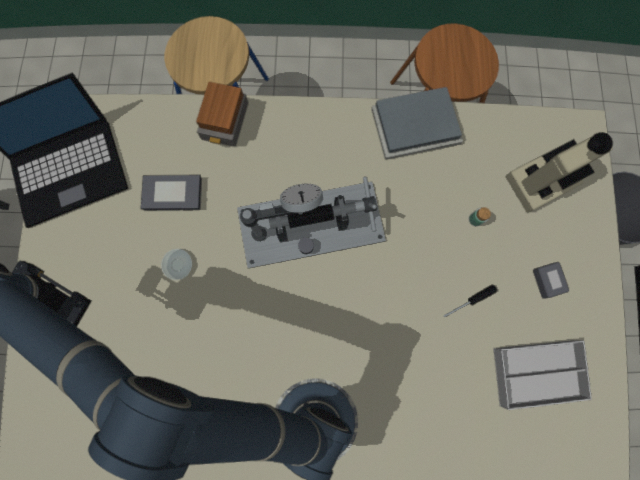

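```bash
cat > h.py <<'E'
import numpy as np, cv2
from workcell import ctrl
def proj(n,P):
    c=ctrl.get_calibration(n); P=np.atleast_2d(P); E=c['extrinsics']
    p=P@E[:3,:3].T+E[:3,3]; s=np.c_[p[:,0]/-p[:,2],-p[:,1]/-p[:,2]]
    s=s*(1+c['k1']*(s**2).sum(1,keepdims=True)); M=c['mtx']
    return s*[M[0,0],M[1,1]]+[M[0,2],M[1,2]]
def S2W(pose,P):
    x,y,a=pose; P=np.atleast_2d(P).astype(float); c,s=np.cos(a),np.sin(a)
    return np.c_[x+c*P[:,0]-s*P[:,1],y+s*P[:,0]+c*P[:,1],P[:,2]]
def crop(im,x0,y0,x1,y1,f): return cv2.resize(im[y0:y1,x0:x1],None,fx=f,fy=f,interpolation=cv2.INTER_CUBIC)
E
python3 - <<'E'
from h import *
cv2.imwrite("pics/s1.png",crop(cv2.imread("pics/scene0.png"),255,190,415,370,3.3))
cv2.imwrite("pics/t1.png",crop(cv2.imread("pics/top0.png"),230,170,400,275,4.5))
E
```

```text
(no output)
```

View pics/s1.png

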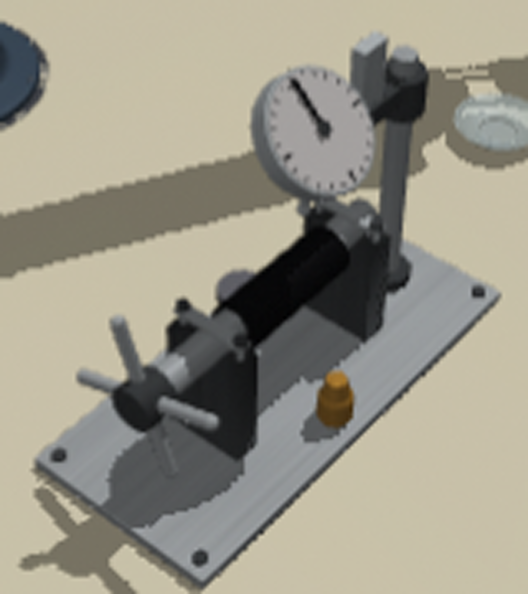

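View pics/t1.png

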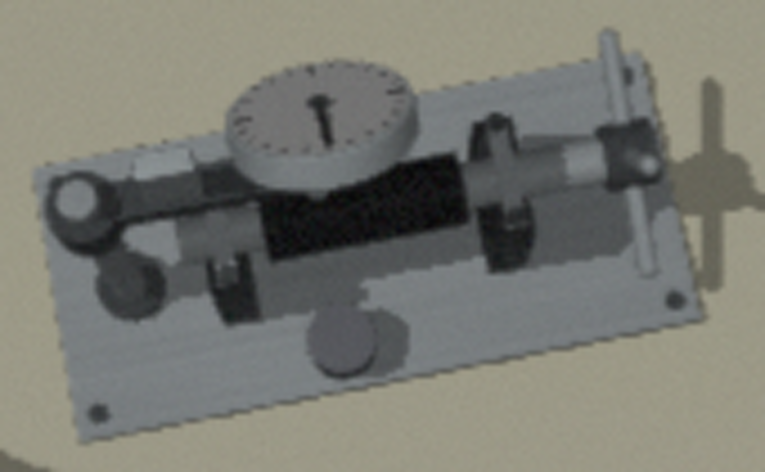

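Run:
```python
from h import *
from scipy.optimize import least_squares
def t(u,v): return np.array([(u+.5)/4.5-.5+230,(v+.5)/4.5-.5+170])
def s(u,v): return np.array([(u+.5)/3.3-.5+255,(v+.5)/3.3-.5+190])
obs=[("top",(.09,.2,.012),t(33,172)),("top",(-.09,.2,.012),t(80,441)),("top",(-.09,-.2,.012),t(706,320)),("top",(.09,-.2,.012),t(642,52)),
("scene",(-.09,-.2,.012),s(37,463)),("scene",(.09,-.2,.012),s(203,580)),("scene",(.09,.2,.012),s(500,293)),
("top",(0,.15,.258),t(75,197)),("scene",(0,.15,.258),s(405,55)),]
f=lambda p:np.concatenate([proj(n,S2W(p,P))[0]-o for n,P,o in obs])
r=least_squares(f,[.55,0,.1],loss="soft_l1"); print(r.x,np.degrees(r.x[2]));print(f(r.x).reshape(-1,2).round(1))
p=r.x
g=lambda h:np.concatenate([proj("top",S2W(p,(0,.1,h[0])))[0]-t(163,160),proj("scene",S2W(p,(0,.1,h[0])))[0]-s(370,44)])
q=least_squares(g,[.3]);print(q.x,q.fun.round(1))
# handle angle: bars at angle th (z->x)
ends=[s(120,322),s(85,378),s(215,420),s(168,470)]; te=[t(607,33),t(648,272)]
def e(th): 
    a=th+np.arange(4)*np.pi/2
    return S2W(p,np.c_[.075*np.sin(a),-.16+0*a,.115+.075*np.cos(a)])
for d in range(-45,45,5):
    A=proj("scene",e(np.radians(d)));B=proj("top",e(np.radians(d)))
    print(d,sum(np.linalg.norm(A-o,axis=1).min() for o in ends).round(1),sum(np.linalg.norm(B-o,axis=1).min() for o in te).round(1))
P=S2W(p,[(0,.1,q.x[0]),(0,-.16,.115),(0,.025,.115),(0,.15,.258)]);print(P.round(4))
np.savetxt("pose.txt",p)
```

```text
[0.54518162 0.0294978  0.22827639] 13.079273885639513
[[-0.5 -1.5]
 [-0.3 -0.3]
 [-0.7 -1.2]
 [-0.5 -1.3]
 [-1.9 -1.7]
 [-0.8  0.5]
 [-0.6 -0.6]
 [ 0.1 -0. ]
 [-0.9 -0.8]]
[0.29437185] [-0.   0.2 -1.  -0.1]
-45 42.0 7.2
-40 34.3 5.0
-35 26.6 3.4
-30 19.0 2.4
-25 11.9 1.8
-20 8.8 2.2
-15 10.4 2.7
-10 16.0 3.0
-5 23.8 3.2
0 31.7 3.3
5 39.7 3.9
10 47.5 5.0
15 55.3 6.7
20 59.0 8.8
25 59.7 11.5
30 60.0 14.1
35 56.7 13.0
40 49.4 9.9
[[ 0.5226  0.1269  0.2944]
 [ 0.5814 -0.1264  0.115 ]
 [ 0.5395  0.0538  0.115 ]
 [ 0.5112  0.1756  0.258 ]]
```

```bash
cat >> h.py <<'E'
from scipy.spatial.transform import Rotation as Ro
pose=np.loadtxt("pose.txt")
def need(R0,pos0,tgt_tcp,xdir,ydir):
    """rotvec deg & shift mm from R0,pos0 to TCP target with tool x, y dirs (y sign free)"""
    out=[]
    for sg in(1,-1):
        y=sg*np.array(ydir);x=np.array(xdir)
        Rt=np.c_[x,y,np.cross(x,y)]
        out.append(np.degrees((Ro.from_matrix(Rt)*Ro.from_matrix(R0).inv()).as_rotvec()).round(1))
    return out,((np.array(tgt_tcp)-pos0)*1000).round(1)
E
python3 - <<'E'
from h import *
s=ctrl.sense();R=Ro.from_euler('xyz',s['ee_rot']).as_matrix();print(R.round(3))
a=pose[2]
print(need(R,s['tool_pos'],[.5226,.1269,.34],[0,0,-1],[np.cos(a),np.sin(a),0]))
E
```

```text
[[-0.001  0.449  0.893]
 [-0.002  0.893 -0.449]
 [-1.    -0.002  0.   ]]
([array([  0.1,  -0.1, -50.2]), array([1.000e-01, 1.000e-01, 1.298e+02])], array([ 219.6, -475.7,   93.4]))
```

Call:
apply_moves(rotation=[[0,0,-10],[0,0,-20],[0,0,-30],[0,0,-40],[0,0,-50]], linear=[[5,-10,60],[30,-65,105],[55,-120,110],[82,-175,110],[108,-230,110]], jaw=[60,60,60,60,60], grip_force=20)

```text
clock: 0.72
tool_pos: [0.409, 0.3768, 0.3576]
ee_rot: [2.127, 1.57, 0.782]
contact_force: [1.9, 0.7, 0.2]
gripper_width: 0.0667
```

Call:
apply_moves(rotation=[[0,0,0],[0,0,0],[0,0,0],[0,0,0],[0,0,0]], linear=[[25,-54,0],[50,-108,0],[75,-162,0],[100,-216,0],[112,-245,0]], jaw=[60,60,60,60,60])

```text
clock: 1.35
tool_pos: [0.5212, 0.1299, 0.3574]
ee_rot: [-0.136, 1.57, -1.479]
contact_force: [-0.1, 0.4, -0.4]
gripper_width: 0.0661
```

Call:
apply_moves(rotation=[[0,0,0]], linear=[[0,0,0]], jaw=[60])

```text
clock: 1.48
tool_pos: [0.5211, 0.1305, 0.3573]
ee_rot: [-0.389, 1.57, -1.734]
contact_force: [-0.1, 0.7, 0.9]
gripper_width: 0.0667
```

Run:
```python
from h import *
s=ctrl.sense();R=Ro.from_euler('xyz',s['ee_rot']).as_matrix();print(R.round(3),s['tool_pos'],s['gripper_width'],s['clock'],s['contact_force'],s['joints'].round(2))
a=pose[2]
print(need(R,s['tool_pos'],[.5226,.1269,.286],[0,0,-1],[np.cos(a),np.sin(a),0]))
cv2.imwrite("pics/s2.png",crop(ctrl.grab_frame("scene"),275,100,435,260,3.7))
cv2.imwrite("pics/t2.png",crop(ctrl.grab_frame("top"),200,150,360,270,4))
```

```text
[[-0.     0.975  0.224]
 [-0.001  0.224 -0.975]
 [-1.    -0.     0.001]] [0.52106239 0.13050484 0.35734657] 0.066651473161984 1.475 [-0.14945738  0.72429706  0.89474158] [-0.65  0.16  0.38  1.72 -0.06  1.27 -0.03]
([array([ 0.1, -0. ,  0.1]), array([-0.000e+00, -1.000e-01, -1.799e+02])], array([  1.5,  -3.6, -71.3]))
```

View pics/s2.png

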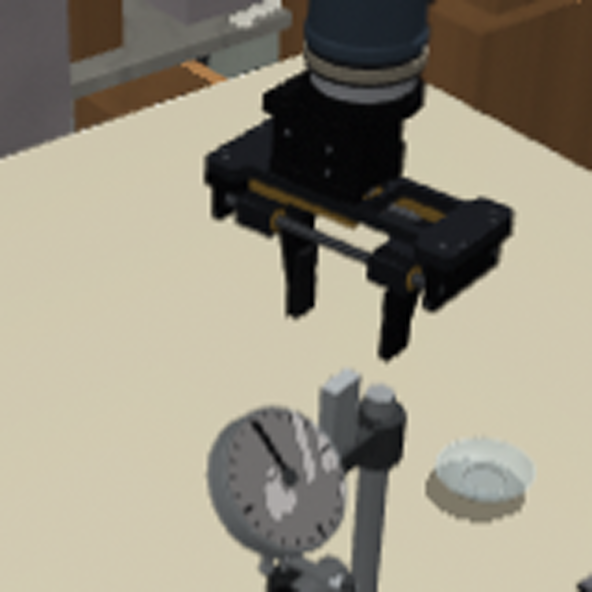

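View pics/t2.png

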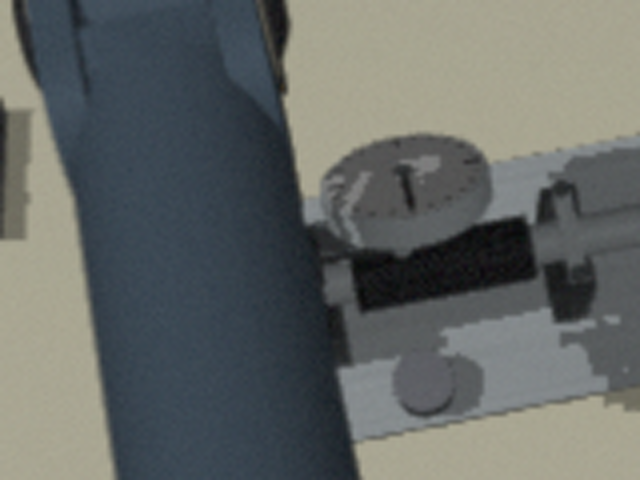

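Call:
apply_moves(rotation=[[0,0,0],[0,0,0],[0,0,0],[0,0,0],[0,0,0]], linear=[[1,-3,-20],[1.5,-3.5,-45],[1.5,-3.5,-71],[1.5,-3.5,-71],[1.5,-3.5,-71]], jaw=[60,60,60,100,140])

```text
clock: 2.2
tool_pos: [0.5222, 0.1315, 0.2874]
ee_rot: [1.892, 1.569, 0.555]
contact_force: [0.5, -0.2, 0.2]
gripper_width: 0.0539
```

Call:
apply_moves(rotation=[[0,0,0],[0,0,0],[0,0,0]], linear=[[0,0,0],[0,0,0],[0,0,0]], jaw=[180,215,225])

```text
clock: 2.58
tool_pos: [0.5221, 0.1303, 0.287]
ee_rot: [1.862, 1.57, 0.524]
contact_force: [-0.2, 0.3, 0.3]
gripper_width: 0.0247
```

Call:
apply_moves(rotation=[[0,0,0],[0,0,0],[0,0,0]], linear=[[0,0,0],[0,0,0],[0,0,0]], jaw=[235,255,255])

```text
clock: 2.95
tool_pos: [0.5227, 0.1305, 0.2868]
ee_rot: [1.57, 1.569, 0.231]
contact_force: [3.9, 1.5, -2.1]
gripper_width: 0.0137
```

Call:
apply_moves(rotation=[[0,0,0],[0,0,0],[0,0,0],[0,0,0],[0,0,0]], linear=[[0,0,0],[0,0,-5],[0,0,-11],[0,0,-18],[0,0,-25]], jaw=[255,255,255,255,255], grip_force=45)

```text
clock: 3.58
tool_pos: [0.5227, 0.1305, 0.2624]
ee_rot: [1.744, 1.568, 0.405]
contact_force: [2.3, 0.2, 5.8]
gripper_width: 0.0142
```

Run:
```python
from h import *
s=ctrl.sense();print(s['tool_pos'],s['gripper_width'],s['clock'],s['contact_force'])
cv2.imwrite("pics/s3.png",crop(ctrl.grab_frame("scene"),300,180,400,260,6))
```

```text
[0.52274636 0.13048473 0.26241548] 0.014160385101559148 3.575 [2.32763736 0.24363592 5.80520781]
```

View pics/s3.png

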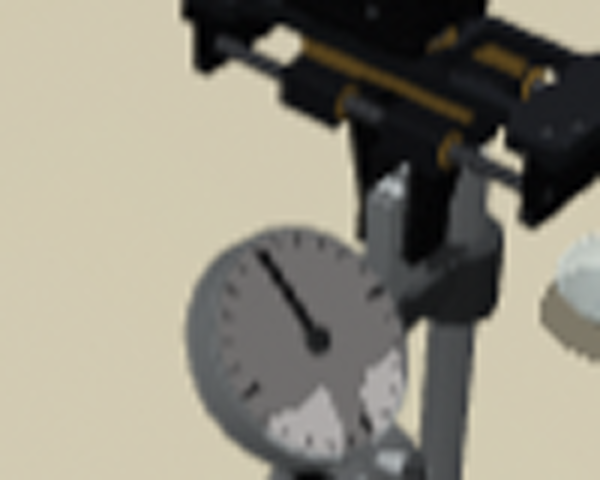

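Call:
apply_moves(rotation=[[0,0,0],[0,0,0],[0,0,0],[0,0,0]], linear=[[0,0,-3],[0,0,-6],[0,0,-9],[0,0,-9]], jaw=[255,255,255,255])

```text
clock: 4.12
tool_pos: [0.5228, 0.1305, 0.2525]
ee_rot: [1.546, 1.569, 0.207]
contact_force: [6.0, 0.9, 1.6]
gripper_width: 0.0138
```

```bash
cat >> h.py <<'E'
from scipy.optimize import minimize_scalar
def needle(h,pv,tp,n="scene"):
    c=np.array([0,.017,h-.03]);u=np.array([-.7071,0,.7071]);r=np.array([0,1,0]);d=np.subtract(tp,pv)
    a=np.radians(np.arange(0,360,.5)); 
    V=proj(n,S2W(pose,c+.035*(np.cos(a)[:,None]*u+np.sin(a)[:,None]*r)))-proj(n,S2W(pose,c))
    V=V/np.linalg.norm(V,axis=1,keepdims=True)
    return a[np.argmax(V@d)]
def crp(u,v,x0,y0,f): return ((u+.5)/f-.5+x0,(v+.5)/f-.5+y0)
E
python3 - <<'E'
from h import *
print("first",needle(.269,crp(318,340,300,180,6),crp(260,250,300,180,6)))
s=ctrl.sense();print(s['tool_pos'],s['gripper_width'],s['clock'],s['contact_force'])
cv2.imwrite("pics/s4.png",crop(ctrl.grab_frame("scene"),300,180,400,260,6))
E
```

```text
first 6.274458660919615
[0.5227501  0.13048926 0.25253536] 0.013795808059888906 4.125 [6.00607578 0.88871051 1.60242359]
```

View pics/s4.png

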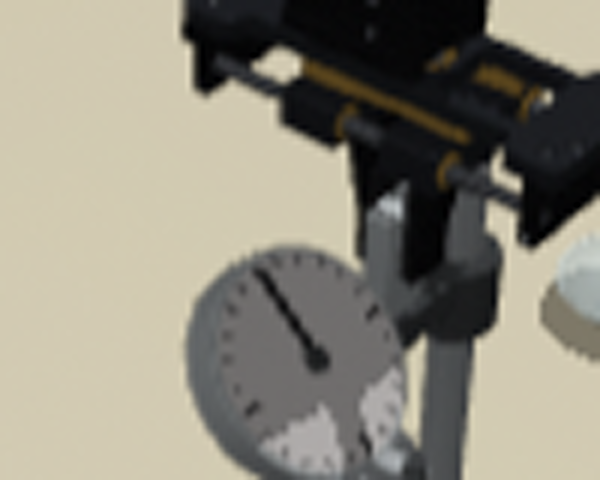

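Call:
apply_moves(rotation=[[0,0,0],[0,0,0],[0,0,0],[0,0,0]], linear=[[0,0,-2],[0,0,-4],[0,0,-6],[0,0,-6]], jaw=[255,255,255,255])

```text
clock: 4.68
tool_pos: [0.5227, 0.1304, 0.2467]
ee_rot: [1.565, 1.569, 0.226]
contact_force: [5.3, 1.6, 3.1]
gripper_width: 0.0132
```

Run:
```python
from h import *
s=ctrl.sense();print(s['tool_pos'],s['gripper_width'],s['clock'],s['contact_force'])
cv2.imwrite("pics/s5.png",crop(ctrl.grab_frame("scene"),300,180,400,260,6))
```

```text
[0.52274921 0.13044493 0.24673961] 0.013202684360939266 4.675 [5.29675505 1.60699633 3.07258097]
```

View pics/s5.png

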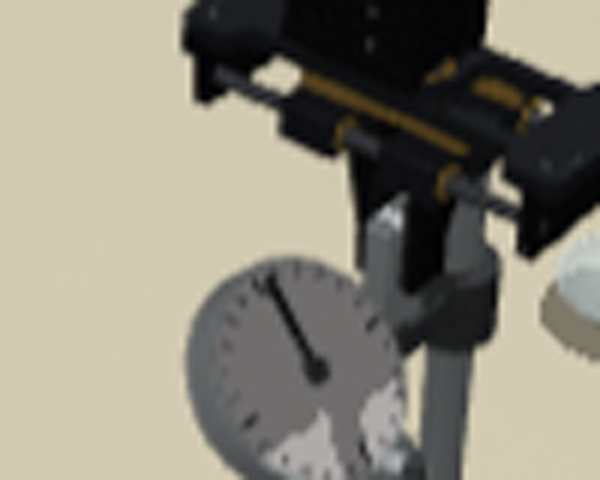

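Run:
```python
from h import *
print(needle(.254,crp(317,372,300,180,6),crp(268,278,300,180,6)),needle(.259,crp(317,360,300,180,6),crp(258,268,300,180,6)))
```

```text
0.11344640137963143 0.0
```

Call:
apply_moves(rotation=[[0,0,0],[0,0,0],[0,0,0],[0,0,0]], linear=[[0,0,-2.5],[0,0,-5],[0,0,-7],[0,0,-7]], jaw=[255,255,255,255])

```text
clock: 5.22
tool_pos: [0.5228, 0.1305, 0.24]
ee_rot: [1.624, 1.569, 0.286]
contact_force: [5.3, 0.9, 5.0]
gripper_width: 0.0138
```

Run:
```python
from h import *
s=ctrl.sense();print(s['tool_pos'],s['gripper_width'],s['clock'],s['contact_force'])
cv2.imwrite("pics/s6.png",crop(ctrl.grab_frame("scene"),300,190,400,270,6))
```

```text
[0.52275185 0.13047645 0.23998197] 0.013823003825660178 5.225 [5.25717855 0.85022913 4.96608975]
```

View pics/s6.png

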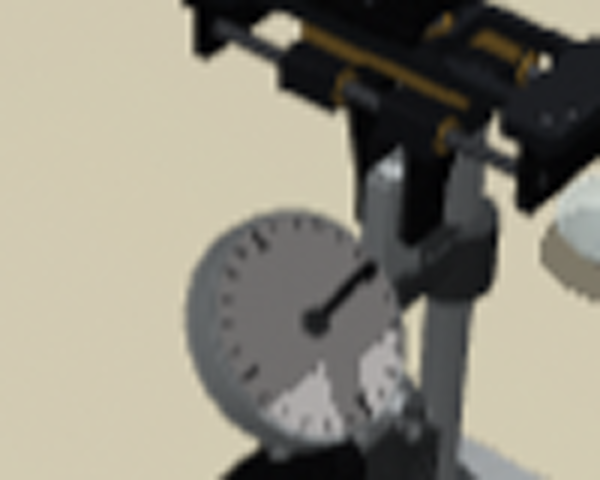

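Run:
```python
from h import *
print(needle(.247,crp(317,322,300,190,6),crp(375,268,300,190,6)))
```

```text
1.509709802975095
```

Call:
apply_moves(rotation=[[0,0,0],[0,0,0],[0,0,0],[0,0,0],[0,0,0]], linear=[[0,0,0],[0,0,0],[0,0,0],[0,0,0],[0,0,0]], jaw=[200,150,100,100,100], grip_force=20)

```text
clock: 5.9
tool_pos: [0.5215, 0.1302, 0.2393]
ee_rot: [-1.569, 1.57, -2.907]
contact_force: [0.3, 0.2, 0.2]
gripper_width: 0.049
```

Call:
apply_moves(rotation=[[0,0,0],[0,0,0],[0,0,0],[0,0,0],[0,0,0]], linear=[[0,0,10],[0,0,30],[0,0,60],[0,0,100],[5,-40,110]], jaw=[100,100,100,100,100])

```text
clock: 6.52
tool_pos: [0.528, 0.0934, 0.353]
ee_rot: [1.861, 1.565, 0.529]
contact_force: [0.7, -0.9, -0.7]
gripper_width: 0.0529
```

Run:
```python
from h import *
s=ctrl.sense();print(s['tool_pos'],s['gripper_width'],s['clock'],s['contact_force'])
im=ctrl.grab_frame("scene")
cv2.imwrite("pics/s7.png",crop(im,300,190,400,270,6))
cv2.imwrite("pics/s7h.png",crop(im,260,270,340,370,6))
```

```text
[0.52798458 0.09338572 0.35295988] 0.05290427201788638 6.525 [ 0.67624827 -0.92117028 -0.71700805]
```

View pics/s7.png

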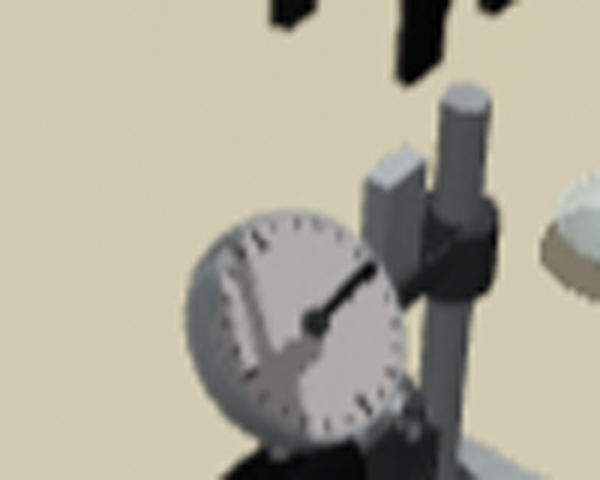

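View pics/s7h.png

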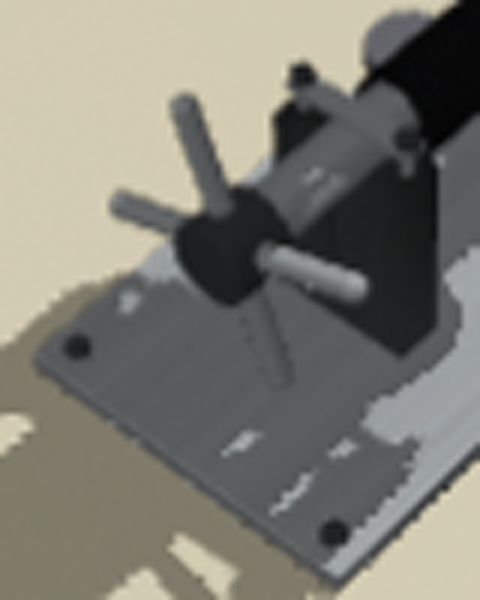

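```bash
cat >> h.py <<'E'
from scipy.optimize import least_squares
def bars(th,r=.075): 
    a=th+np.arange(4)*np.pi/2
    return S2W(pose,np.c_[r*np.sin(a),-.16+0*a,.115+r*np.cos(a)])
def handle(tips,n="scene"):
    """tips: pixel points of bar tips; returns th deg mod 90, residual"""
    tips=np.array(tips)
    def cost(d):
        A=proj(n,bars(np.radians(d),.074)); return sum(np.linalg.norm(A-t,axis=1).min()**2 for t in tips)
    ds=np.arange(-45,45,.5); c=[cost(d) for d in ds]; i=int(np.argmin(c)); return ds[i],np.sqrt(c[i]/len(tips))
E
python3 - <<'E'
from h import *
print(handle([crp(u,v,260,270,6) for u,v in[(185,103),(120,202),(357,287),(280,380)]]))
for d in (-25,-20): print(((proj("scene",bars(np.radians(d),.074))-[260,270])*6).round())
# targets gripping top bar at th
a=pose[2]
X=np.array([np.cos(a),np.sin(a),0]);Z=np.array([0,0,1])
s=ctrl.sense();R=Ro.from_euler('xyz',s['ee_rot']).as_matrix()
th=np.radians(-20); d=X*np.sin(th)+Z*np.cos(th); hub=S2W(pose,(0,-.16,.115))[0]
for r in(.15,.062): print(need(R,s['tool_pos'],hub+d*r,-d,X*np.cos(th)-Z*np.sin(th)),hub+d*r)
E
```

```text
(np.float64(-19.5), np.float64(1.2425869898511583))
[[163.  92.]
 [351. 275.]
 [288. 386.]
 [114. 214.]]
[[174.  94.]
 [356. 288.]
 [278. 383.]
 [109. 201.]]
([array([  4.6, -19.1,   0.1]), array([  31. ,    6.9, -177.1])], array([   2.6, -222. ,  -97.7])) [ 0.53141734 -0.13796128  0.25595389]
([array([  4.6, -19.1,   0.1]), array([  31. ,    6.9, -177.1])], array([  31.9, -215.2, -180.4])) [ 0.56073431 -0.13115019  0.17326094]
```

Call:
apply_moves(rotation=[[1,-4,0],[2,-8,0],[3,-12,0],[4,-16,0],[4.6,-19,0]], linear=[[0,-50,0],[0,-105,0],[0,-160,-20],[0,-215,-60],[2.5,-222,-97]], jaw=[100,100,100,100,100])

```text
clock: 7.2
tool_pos: [0.529, -0.1363, 0.2533]
ee_rot: [1.57, 1.225, 0.225]
contact_force: [0.4, 1.9, -0.8]
gripper_width: 0.0532
```

Call:
apply_moves(rotation=[[0,0,0],[0,0,0]], linear=[[0,0,0],[0,0,0]], jaw=[100,100])

```text
clock: 7.45
tool_pos: [0.5309, -0.1309, 0.2544]
ee_rot: [1.574, 1.228, 0.238]
contact_force: [0.6, 0.6, -0.2]
gripper_width: 0.0529
```

```bash
cat >> h.py <<'E'
def grip(thd,rs=(.062,)):
    a=pose[2];X=np.array([np.cos(a),np.sin(a),0]);Z=np.array([0,0,1])
    s=ctrl.sense();R=Ro.from_euler('xyz',s['ee_rot']).as_matrix()
    th=np.radians(thd); d=X*np.sin(th)+Z*np.cos(th); hub=S2W(pose,(0,-.16,.115))[0]
    y=X*np.cos(th)-Z*np.sin(th)
    if R[:,1]@y<0: y=-y
    for r in rs:
        o,l=need(R,s['tool_pos'],hub+d*r,-d,y); print(thd,r,o[0],l)
    rel=s['tool_pos']-hub; print("tool r,x,y,z stand mm",(np.array([rel@X,rel@np.cross(Z,X),rel[2]])*1e3).round(1),"tool x in stand", (R[:,0]@X).round(3),R[2,0].round(3))
E
python3 - <<'E'
from h import *
s=ctrl.sense();print(s['clock'],s['contact_force'],s['gripper_width'],s['joints'].round(2)); grip(-20,(.15,.062))
im=ctrl.grab_frame("scene")
cv2.imwrite("pics/s8.png",crop(im,230,200,370,340,4))
E
```

```text
7.45 [ 0.59864108  0.64552647 -0.21532475] 0.05285286214760212 [-0.26  0.13  0.57  2.05 -0.38  0.71  0.78]
-20 0.15 [ 0.  -0.3 -0.3] [ 0.5 -7.1  1.6]
-20 0.062 [ 0.  -0.3 -0.3] [ 29.9  -0.3 -81.1]
tool r,x,y,z stand mm [-50.2   7.  139.4] tool x in stand 0.336 -0.942
```

View pics/s8.png

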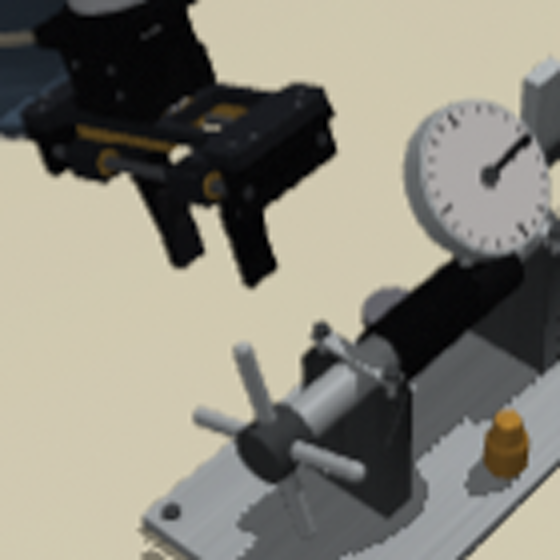

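Call:
apply_moves(rotation=[[0,0,0],[0,0,0],[0,0,0],[0,0,0],[0,0,0]], linear=[[2,-6,-5],[10,-4,-25],[20,-2,-52],[30,0,-81],[30,0,-81]], jaw=[100,100,100,100,100])

```text
clock: 8.12
tool_pos: [0.5593, -0.1307, 0.17]
ee_rot: [1.58, 1.233, 0.243]
contact_force: [0.5, -0.3, -0.8]
gripper_width: 0.0531
```

Run:
```python
from h import *
s=ctrl.sense();print(s['clock'],s['contact_force'],s['gripper_width'],s['joints'].round(2)); grip(-20,(.062,))
im=ctrl.grab_frame("scene")
cv2.imwrite("pics/s9.png",crop(im,250,240,350,340,6))
```

```text
8.125 [ 0.52042192 -0.29776493 -0.76018939] 0.0530588084881645 [-0.18  0.3   0.49  2.08 -0.6   0.57  0.98]
-20 0.062 [-0.  -0.7 -0.4] [ 1.4 -0.4  3.2]
tool r,x,y,z stand mm [-22.5   0.7  55. ] tool x in stand 0.331 -0.943
```

View pics/s9.png

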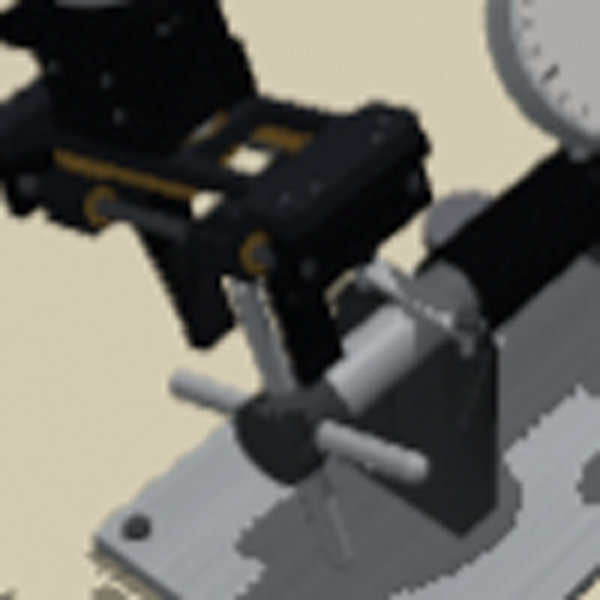

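Call:
apply_moves(rotation=[[0,0,0],[0,0,0],[0,0,0],[0,0,0],[0,0,0]], linear=[[1,0,3],[1,0,3],[1,0,3],[1,0,3],[1,0,3]], jaw=[255,255,255,255,255], grip_force=15)

```text
clock: 8.8
tool_pos: [0.5606, -0.1316, 0.1748]
ee_rot: [1.576, 1.229, 0.238]
contact_force: [-0.2, 1.0, 2.1]
gripper_width: 0.0113
```

Run:
```python
from h import *
s=ctrl.sense();print(s['clock'],s['contact_force'],s['gripper_width'])
for t in(-20,-10,0,10,25,45):grip(t,(.062,))
```

```text
8.8 [-0.2074627   0.97850831  2.12405477] 0.011331746183679771
-20 0.062 [-0.  -0.4 -0.2] [ 0.1  0.4 -1.6]
tool r,x,y,z stand mm [-21.4  -0.4  59.8] tool x in stand 0.335 -0.942
-10 0.062 [-2.3  9.3 -0.2] [10.3  2.8  1.2]
tool r,x,y,z stand mm [-21.4  -0.4  59.8] tool x in stand 0.335 -0.942
0 0.062 [-4.6 19.1 -0.2] [20.8  5.2  2.2]
tool r,x,y,z stand mm [-21.4  -0.4  59.8] tool x in stand 0.335 -0.942
10 0.062 [-6.9 28.8 -0.2] [31.2  7.7  1.2]
tool r,x,y,z stand mm [-21.4  -0.4  59.8] tool x in stand 0.335 -0.942
25 0.062 [-10.3  43.4  -0.2] [46.3 11.2 -3.6]
tool r,x,y,z stand mm [-21.4  -0.4  59.8] tool x in stand 0.335 -0.942
45 0.062 [-14.8  62.9  -0.2] [ 63.5  15.2 -16. ]
tool r,x,y,z stand mm [-21.4  -0.4  59.8] tool x in stand 0.335 -0.942
```

Call:
apply_moves(rotation=[[-1.8,7.8,0],[-3.6,15.6,0],[-5.4,23.4,0],[-7.2,31.2,0],[-9,39,0]], linear=[[8,1.9,2.3],[16.6,3.8,3.5],[25.1,5.8,3.5],[33.7,7.8,2.3],[42,9.7,0]], jaw=[255,255,255,255,255])

```text
clock: 9.43
tool_pos: [0.6025, -0.1219, 0.1749]
ee_rot: [-1.584, 1.208, -2.924]
contact_force: [-0.8, -1.4, -1.8]
gripper_width: 0.0112
```

Call:
apply_moves(rotation=[[0,0,0],[0,0,0]], linear=[[0,0,0],[0,0,0]], jaw=[255,255])

```text
clock: 9.68
tool_pos: [0.6032, -0.1213, 0.1737]
ee_rot: [-1.587, 1.215, -2.926]
contact_force: [1.8, 1.6, -3.3]
gripper_width: 0.0117
```

Run:
```python
from h import *
s=ctrl.sense();print(s['clock'],s['contact_force'],s['gripper_width'],s['joints'].round(2))
for t in(20,28,36,45):grip(t,(.063,))
im=ctrl.grab_frame("scene")
cv2.imwrite("pics/s10.png",crop(im,300,190,400,270,6))
cv2.imwrite("pics/s10h.png",crop(im,250,210,390,350,4))
```

```text
9.675 [ 1.80532234  1.57555531 -3.27420321] 0.011710828834708902 [-0.33  0.68  0.64  1.56 -0.23  1.35  0.59]
20 0.063 [-0.2 -0.4 -0.1] [-0.8 -0.2  0.5]
tool r,x,y,z stand mm [22.4  0.  58.7] tool x in stand -0.348 -0.937
28 0.063 [-2.   7.3 -0.1] [ 7.   1.6 -3.1]
tool r,x,y,z stand mm [22.4  0.  58.7] tool x in stand -0.348 -0.937
36 0.063 [-3.9 15.1 -0.1] [14.2  3.3 -7.8]
tool r,x,y,z stand mm [22.4  0.  58.7] tool x in stand -0.348 -0.937
45 0.063 [-5.9 23.9 -0.1] [ 21.6   5.  -14.2]
tool r,x,y,z stand mm [22.4  0.  58.7] tool x in stand -0.348 -0.937
```

View pics/s10.png

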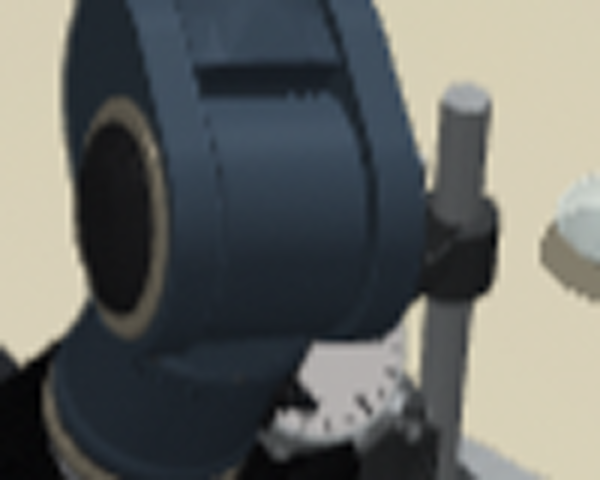

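View pics/s10h.png

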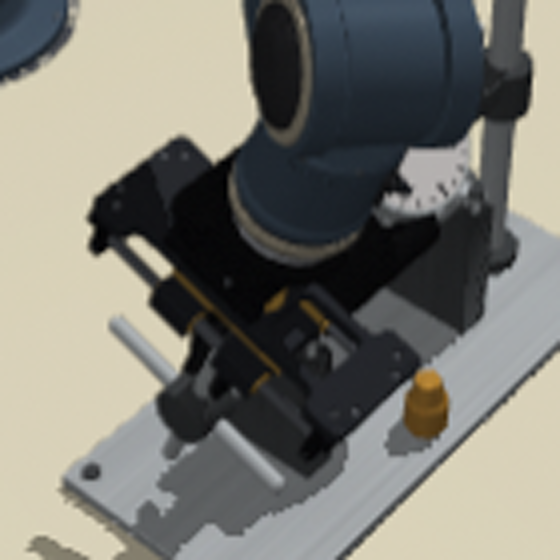

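Call:
apply_moves(rotation=[[-1.9,7.4,0],[-3.7,15.2,0],[-5.7,23,0],[-5.7,23,0]], linear=[[7,1.6,-3.1],[14.2,3.3,-7.8],[21,4.9,-13.7],[21,4.9,-13.7]], jaw=[255,255,255,255])

```text
clock: 10.22
tool_pos: [0.624, -0.1161, 0.1585]
ee_rot: [-1.571, 0.796, -2.911]
contact_force: [-0.7, 1.7, -1.7]
gripper_width: 0.0114
```

Run:
```python
from h import *
s=ctrl.sense();print(s['clock'],s['contact_force'],s['gripper_width'],s['joints'].round(2))
for t in(45,):grip(t,(.063,.15,.17))
im=ctrl.grab_frame("top")
cv2.imwrite("pics/t11.png",crop(im,230,170,400,275,4.5))
```

```text
10.225 [-0.74181594  1.72710278 -1.70022681] 0.011431143427472512 [-0.29  0.94  0.63  1.27 -0.13  1.77  0.56]
45 0.063 [-0.1  0.6 -0.2] [ 0.8 -0.1  1. ]
45 0.15 [-0.1  0.6 -0.2] [60.7 13.8 62.5]
45 0.17 [-0.1  0.6 -0.2] [74.5 17.  76.7]
tool r,x,y,z stand mm [43.8  0.3 43.5] tool x in stand -0.7 -0.714
```

View pics/t11.png

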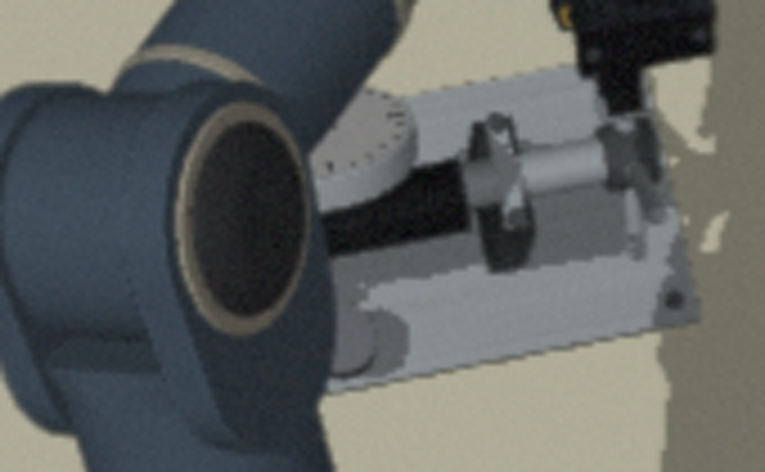

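Call:
apply_moves(rotation=[[0,0,0],[0,0,0],[0,0,0],[0,0,0],[0,0,0]], linear=[[0,0,0],[0,0,0],[0,0,0],[20,5,20],[50,12,50]], jaw=[150,100,100,100,100])

```text
clock: 10.9
tool_pos: [0.673, -0.1051, 0.2117]
ee_rot: [-1.571, 0.798, -2.914]
contact_force: [1.3, -0.4, 0.1]
gripper_width: 0.0504
```

Call:
apply_moves(rotation=[[2,-8,0],[4,-16,0],[6.8,-26,0],[9,-36,0],[11,-45,0]], linear=[[10,2,40],[0,0,80],[-40,-10,110],[-85,-20,120],[-130,-30,120]], jaw=[100,100,100,100,100])

```text
clock: 11.52
tool_pos: [0.5421, -0.1367, 0.333]
ee_rot: [1.701, 1.523, 0.361]
contact_force: [-0.7, -0.1, 2.4]
gripper_width: 0.0527
```

Run:
```python
from h import *
s=ctrl.sense();print(s['clock'],s['contact_force'],s['gripper_width'],s['joints'].round(2))
for t in(-45,):grip(t,(.16,.063))
im=ctrl.grab_frame("scene")
cv2.imwrite("pics/s12.png",crop(im,300,190,400,270,6))
cv2.imwrite("pics/s12h.png",crop(im,260,270,340,370,6))
```

```text
11.525 [-0.71297008 -0.08224163  2.43256176] 0.05265965549645298 [-0.4   0.22  0.71  1.75 -0.18  1.19  0.59]
-45 0.16 [  9.3 -41.3  -0.3] [ -70.9  -15.3 -104.9]
-45 0.063 [  9.3 -41.3  -0.3] [  -4.1    0.3 -173.5]
tool r,x,y,z stand mm [-40.6  -1.2 218. ] tool x in stand 0.047 -0.999
```

View pics/s12.png

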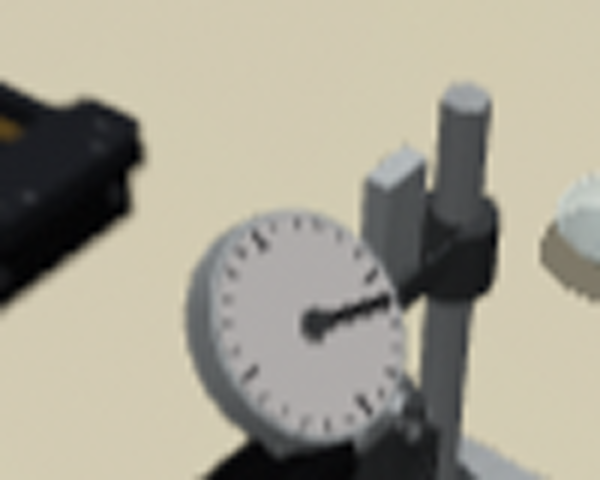

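View pics/s12h.png

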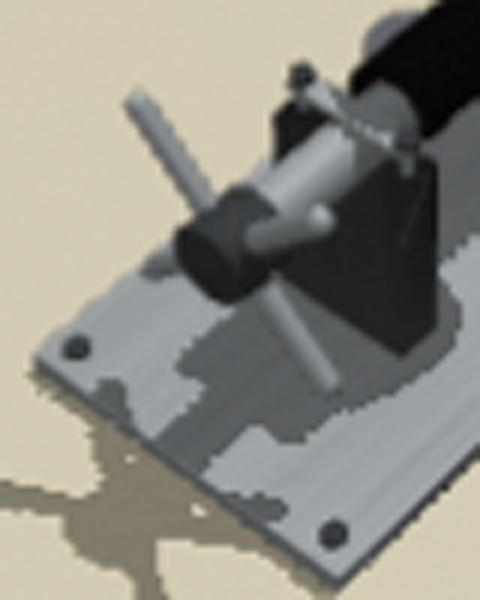

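Run:
```python
from h import *
print(needle(.247,crp(316,323,300,190,6),crp(390,298,300,190,6)))
print(handle([crp(u,v,260,270,6) for u,v in[(137,98),(322,218),(330,385)]]))
```

```text
1.8413223608540177
(np.float64(44.5), np.float64(1.1446155141999952))
```

Call:
apply_moves(rotation=[[2,-10,0],[4.5,-20,0],[7,-30,0],[9.3,-41,0],[9.3,-41,0]], linear=[[-20,-4,-20],[-40,-8,-45],[-60,-12,-75],[-71,-15,-105],[-71,-15,-105]], jaw=[100,100,100,100,100])

```text
clock: 12.2
tool_pos: [0.4684, -0.1452, 0.2494]
ee_rot: [1.558, 0.82, 0.224]
contact_force: [0.2, 0.0, 3.8]
gripper_width: 0.0529
```

Run:
```python
from h import *
s=ctrl.sense();print(s['clock'],s['contact_force'],s['gripper_width'],s['joints'].round(2))
for t in(-45,):grip(t,(.16,.063))
```

```text
12.2 [0.24603999 0.01888024 3.83950663] 0.052863587431114197 [-0.81 -0.17  1.23  2.4  -0.99  0.35  1.58]
-45 0.16 [ 0.9 -1.8 -0.3] [  2.8  -6.7 -21.3]
-45 0.063 [ 0.9 -1.8 -0.3] [ 69.6   8.8 -89.9]
tool r,x,y,z stand mm [-114.3    7.2  134.4] tool x in stand 0.682 -0.731
```

Call:
apply_moves(rotation=[[0,0,0],[0,-1,0],[0.5,-1.5,0],[0.5,-1.5,0]], linear=[[9,-1,-16],[18,-1,-31],[27,-1,-46],[27,-1,-46]], jaw=[100,100,100,100])

```text
clock: 12.7
tool_pos: [0.4718, -0.1284, 0.2393]
ee_rot: [1.549, 0.807, 0.213]
contact_force: [1.0, -0.6, -0.3]
gripper_width: 0.0528
```

Run:
```python
from h import *
s=ctrl.sense();print(s['clock'],s['contact_force'],s['gripper_width'],s['joints'].round(2))
for t in(-45,):grip(t,(.12,.063))
im=ctrl.grab_frame("scene")
cv2.imwrite("pics/s13.png",crop(im,230,230,350,350,5))
```

```text
12.7 [ 1.00461863 -0.58842726 -0.299723  ] 0.052807804487969706 [-0.94 -0.21  1.29  2.43 -1.04  0.25  1.6 ]
-45 0.12 [ 1.1 -1.  -0. ] [ 27.  -17.1 -39.4]
-45 0.063 [ 1.1 -1.  -0. ] [ 66.2  -8.  -79.7]
tool r,x,y,z stand mm [-107.2   22.8  124.3] tool x in stand 0.692 -0.722
```

View pics/s13.png

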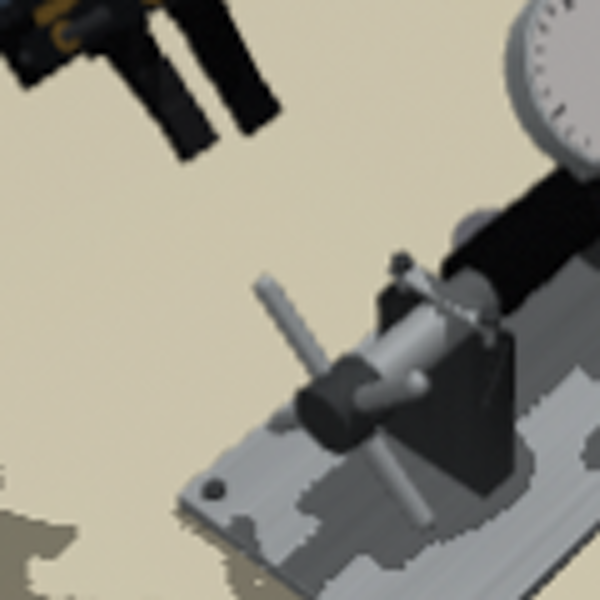

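Run:
```python
from h import *
grip(0,(.22,)); grip(-22,(.15,.068))
```

```text
0 0.22 [-9.  42.8 -0.3] [109.4   2.5  95.6]
tool r,x,y,z stand mm [-107.2   22.3  124.4] tool x in stand 0.692 -0.722
-22 0.15 [-4.  21.4 -0.2] [ 54.7 -10.2  14.7]
-22 0.068 [-4.  21.4 -0.2] [ 84.6  -3.2 -61.4]
tool r,x,y,z stand mm [-107.2   22.3  124.4] tool x in stand 0.692 -0.722
```

Call:
apply_moves(rotation=[[-1,7,0],[-3,14,0],[-4,21,0],[-4,21,0],[-4,21.4,0]], linear=[[15,-2,20],[35,-5,30],[50,-9,25],[54,-10,15],[54,-10,15]], jaw=[50,0,0,0,0])

```text
clock: 13.38
tool_pos: [0.5256, -0.1396, 0.2529]
ee_rot: [1.571, 1.192, 0.23]
contact_force: [-0.4, 0.1, -1.0]
gripper_width: 0.086
```

Run:
```python
from h import *
s=ctrl.sense();print(s['clock'],s['contact_force'],s['gripper_width'],s['joints'].round(2))
grip(-22,(.15,.068))
```

```text
13.375 [-0.3596919   0.05700507 -0.97127086] 0.08604716559482502 [-0.5   0.14  0.87  2.09 -0.49  0.69  0.92]
-22 0.15 [ 0.1 -0.3 -0.1] [1.  0.6 1.2]
-22 0.068 [ 0.1 -0.3 -0.1] [ 30.9   7.5 -74.9]
tool r,x,y,z stand mm [-57.3  -0.3 137.9] tool x in stand 0.37 -0.929
```

Call:
apply_moves(rotation=[[0,0,0],[0,0,0],[0,0,0]], linear=[[8,2,-18],[16,4,-38],[16,4,-38]], jaw=[0,0,0])

```text
clock: 13.75
tool_pos: [0.5408, -0.1345, 0.2152]
ee_rot: [1.576, 1.19, 0.236]
contact_force: [0.2, 0.0, -0.4]
gripper_width: 0.0872
```

Run:
```python
from h import *
s=ctrl.sense();print(s['clock'],s['contact_force'],s['gripper_width'],s['joints'].round(2))
grip(-22,(.068,))
im=ctrl.grab_frame("scene")
cv2.imwrite("pics/s14.png",crop(im,240,230,360,350,5))
```

```text
13.75 [ 0.18564779  0.02973713 -0.4090551 ] 0.08715575054564077 [-0.44  0.23  0.82  2.11 -0.65  0.64  1.05]
-22 0.068 [-0.1 -0.2 -0.1] [ 15.8   2.4 -37.1]
tool r,x,y,z stand mm [-41.4   1.3 100.2] tool x in stand 0.371 -0.928
```

View pics/s14.png

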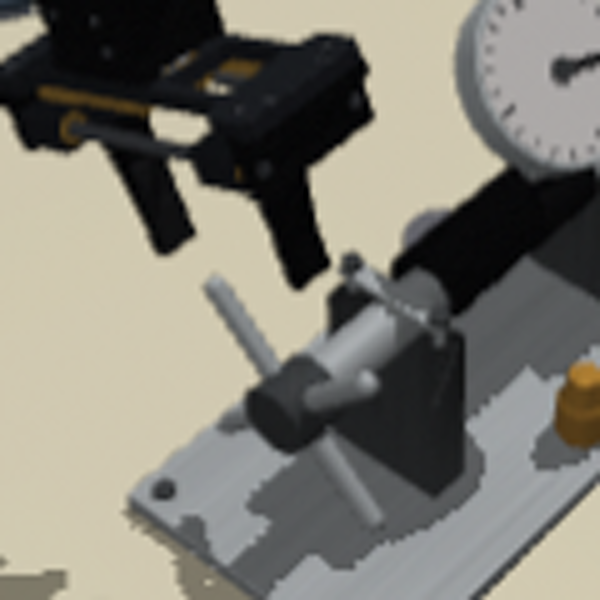

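Call:
apply_moves(rotation=[[0,0,0],[0,0,0],[0,0,0],[0,0,0]], linear=[[-7,-1.7,-3],[-1,-1,-18],[8.6,0.7,-40],[8.6,0.7,-40]], jaw=[0,0,0,0])

```text
clock: 14.3
tool_pos: [0.5497, -0.1337, 0.1758]
ee_rot: [1.575, 1.189, 0.235]
contact_force: [-1.0, -0.5, 0.2]
gripper_width: 0.0868
```

Run:
```python
from h import *
s=ctrl.sense();print(s['clock'],s['contact_force'],s['gripper_width'],s['joints'].round(2))
grip(-22,(.068,))
im=ctrl.grab_frame("scene")
cv2.imwrite("pics/s15.png",crop(im,240,230,360,350,5))
```

```text
14.3 [-0.9790503  -0.54428672  0.18632866] 0.08683645959866658 [-0.36  0.31  0.74  2.13 -0.79  0.59  1.18]
-22 0.068 [-0.1 -0.1 -0.2] [6.9 1.6 2.3]
tool r,x,y,z stand mm [-32.5  -0.   60.8] tool x in stand 0.373 -0.928
```

View pics/s15.png

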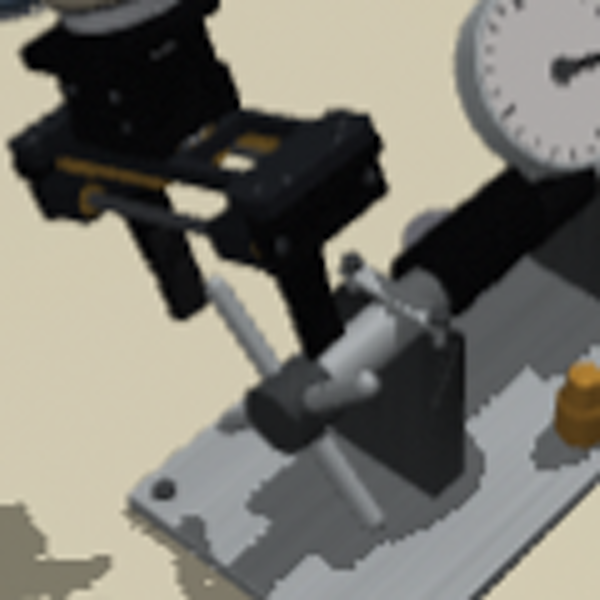

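Call:
apply_moves(rotation=[[0,0,0],[0,0,0],[0,0,0],[0,0,0],[0,0,0]], linear=[[2,0.5,0.5],[4,1,1],[7,1.6,1],[7,1.6,1],[7,1.6,0]], jaw=[255,255,255,255,255], grip_force=15)

```text
clock: 14.98
tool_pos: [0.5569, -0.1325, 0.1759]
ee_rot: [1.573, 1.188, 0.233]
contact_force: [-3.4, -0.6, -0.2]
gripper_width: 0.0452
```

Call:
apply_moves(rotation=[[0,0,0],[0,0,0],[0,0,0],[0,0,0]], linear=[[0,0,0],[0,0,0],[0,0,0],[0,0,0]], jaw=[255,255,255,255])

```text
clock: 15.48
tool_pos: [0.5577, -0.1323, 0.1763]
ee_rot: [1.572, 1.187, 0.233]
contact_force: [-2.3, -1.4, 1.1]
gripper_width: 0.011
```

Run:
```python
from h import *
s=ctrl.sense();print(s['clock'],s['contact_force'],s['gripper_width'],s['joints'].round(2))
for t in (-22,-14,-6,2,10,18): grip(t,(.064,))
im=ctrl.grab_frame("scene")
cv2.imwrite("pics/s16.png",crop(im,240,230,360,350,5))
cv2.imwrite("pics/s16d.png",crop(im,300,190,400,270,6))
```

```text
15.475 [-2.28497989 -1.41446808  1.08816884] 0.010971040905853118 [-0.36  0.32  0.74  2.12 -0.79  0.59  1.18]
-22 0.064 [-0.  -0.  -0.2] [ 0.3  0.5 -2. ]
tool r,x,y,z stand mm [-24.4  -0.4  61.3] tool x in stand 0.374 -0.927
-14 0.064 [-1.9  7.8 -0.2] [8.6 2.4 0.8]
tool r,x,y,z stand mm [-24.4  -0.4  61.3] tool x in stand 0.374 -0.927
-6 0.064 [-3.7 15.6 -0.2] [17.2  4.4  2.3]
tool r,x,y,z stand mm [-24.4  -0.4  61.3] tool x in stand 0.374 -0.927
2 0.064 [-5.5 23.3 -0.2] [25.9  6.5  2.6]
tool r,x,y,z stand mm [-24.4  -0.4  61.3] tool x in stand 0.374 -0.927
10 0.064 [-7.3 31.1 -0.2] [34.5  8.5  1.7]
tool r,x,y,z stand mm [-24.4  -0.4  61.3] tool x in stand 0.374 -0.927
18 0.064 [-9.1 38.9 -0.2] [42.9 10.4 -0.5]
tool r,x,y,z stand mm [-24.4  -0.4  61.3] tool x in stand 0.374 -0.927
```

View pics/s16.png

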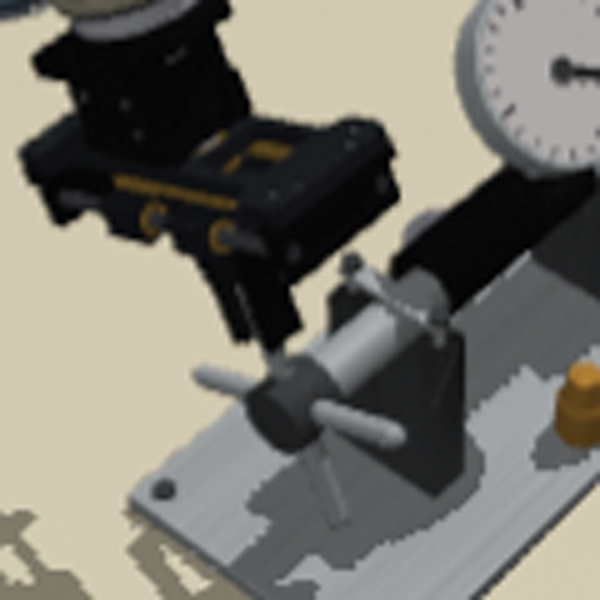

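View pics/s16d.png

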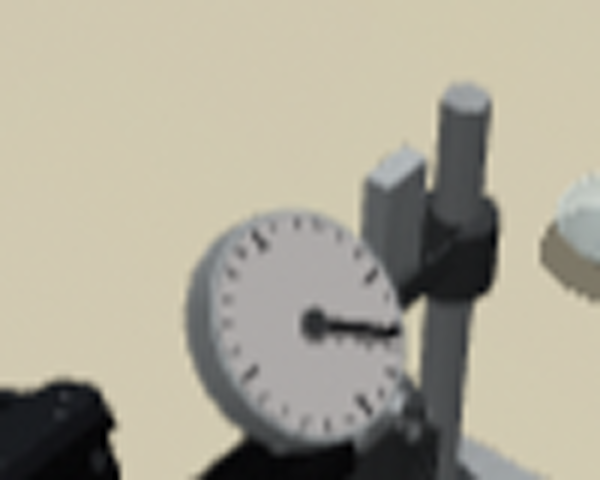

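Run:
```python
from h import *
print(needle(.247,crp(316,323,300,190,6),crp(400,331,300,190,6)))
r=[(0,1.51),(64.5,1.84),(87.5,needle(.247,crp(316,323,300,190,6),crp(400,331,300,190,6)))]
for off in(0,):
  t=np.radians([a for a,_ in r]);v=np.array([b for _,b in r])
  q=least_squares(lambda p:p[0]+np.cos(t+p[1])-v,[2.4,3.]);print(q.x[0],np.degrees(q.x[1]),q.fun)
```

```text
2.1903882112528836
2.479227654101865 165.73340840051097 [ 6.80656197e-05 -4.33960776e-04  3.65895165e-04]
```

Call:
apply_moves(rotation=[[-1.9,7.8,0],[-3.7,15.6,0],[-5.5,23.3,0],[-7.3,31.1,0],[-9.1,38.9,0]], linear=[[8.6,2,2.2],[17.2,4,3.8],[25.9,6.1,4.1],[34.5,8.1,3.2],[42.9,10,1]], jaw=[255,255,255,255,255])

```text
clock: 16.15
tool_pos: [0.6012, -0.1221, 0.178]
ee_rot: [-1.572, 1.253, -2.912]
contact_force: [-2.1, -1.7, 0.7]
gripper_width: 0.0114
```

Run:
```python
from h import *
s=ctrl.sense();print(s['clock'],s['contact_force'],s['gripper_width'],s['joints'].round(2))
for t in (18,26,34,42,46): grip(t,(.065,))
```

```text
16.15 [-2.11154399 -1.73847536  0.65299423] 0.01135941376238136 [-0.46  0.73  0.88  1.6  -0.37  1.34  0.73]
18 0.065 [ 0.  -0.2 -0.2] [-0.3  0.3 -1.2]
tool r,x,y,z stand mm [20.3 -0.4 63. ] tool x in stand -0.313 -0.95
26 0.065 [-1.8  7.6 -0.2] [ 7.9  2.2 -4.6]
tool r,x,y,z stand mm [20.3 -0.4 63. ] tool x in stand -0.313 -0.95
34 0.065 [-3.6 15.4 -0.2] [15.6  4.  -9.1]
tool r,x,y,z stand mm [20.3 -0.4 63. ] tool x in stand -0.313 -0.95
42 0.065 [-5.4 23.1 -0.2] [ 22.5   5.6 -14.7]
tool r,x,y,z stand mm [20.3 -0.4 63. ] tool x in stand -0.313 -0.95
46 0.065 [-6.4 27.  -0.2] [ 25.7   6.4 -17.8]
tool r,x,y,z stand mm [20.3 -0.4 63. ] tool x in stand -0.313 -0.95
```

Call:
apply_moves(rotation=[[-1.8,7.6,0],[-3.6,15.4,0],[-5.4,23.1,0],[-6.4,27,0],[-6.4,27,0]], linear=[[8.3,2,-3.6],[16,3.8,-8.2],[22.9,5.4,-13.9],[26.1,6.1,-17],[26.1,6.1,-17]], jaw=[255,255,255,255,255])

```text
clock: 16.77
tool_pos: [0.6284, -0.1157, 0.1593]
ee_rot: [-1.57, 0.772, -2.907]
contact_force: [-0.2, -0.5, 3.0]
gripper_width: 0.0117
```

Call:
apply_moves(rotation=[[0,0,0],[0,0,0],[0,0,0],[0,0,0],[0,0,0]], linear=[[0,0,0],[0,0,0],[0,0,0],[20,5,20],[50,12,50]], jaw=[150,100,100,100,100])

```text
clock: 17.4
tool_pos: [0.6763, -0.1035, 0.2103]
ee_rot: [-1.573, 0.771, -2.914]
contact_force: [1.2, -0.1, -0.1]
gripper_width: 0.0498
```

Call:
apply_moves(rotation=[[2,-8,0],[4,-16,0],[6.8,-26,0],[9,-36,0],[11,-45,0]], linear=[[10,2,40],[0,0,80],[-40,-10,90],[-85,-20,90],[-125,-30,80]], jaw=[50,0,0,0,0])

```text
clock: 18.02
tool_pos: [0.5502, -0.1353, 0.2914]
ee_rot: [1.923, 1.551, 0.584]
contact_force: [-0.2, -0.4, 1.3]
gripper_width: 0.0858
```

Run:
```python
from h import *
s=ctrl.sense();print(s['clock'],s['contact_force'],s['gripper_width'],s['joints'].round(2))
grip(-22,(.12,.068))
im=ctrl.grab_frame("scene")
cv2.imwrite("pics/s17.png",crop(im,240,230,360,350,5))
cv2.imwrite("pics/s17d.png",crop(im,300,190,400,270,6))
```

```text
18.025 [-0.19047246 -0.35315627  1.31898476] 0.08580699995501022 [-0.56  0.34  0.95  1.79 -0.32  1.16  0.72]
-22 0.12 [  4.4 -20.5  -0.3] [-12.6  -1.2 -65.1]
-22 0.068 [  4.4 -20.5  -0.3] [   6.3    3.2 -113.3]
tool r,x,y,z stand mm [-32.4  -1.7 176.4] tool x in stand 0.019 -1.0
```

View pics/s17.png

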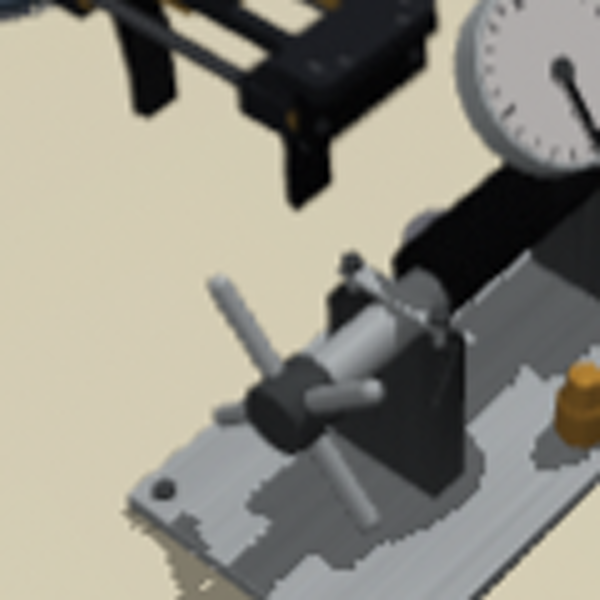

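View pics/s17d.png

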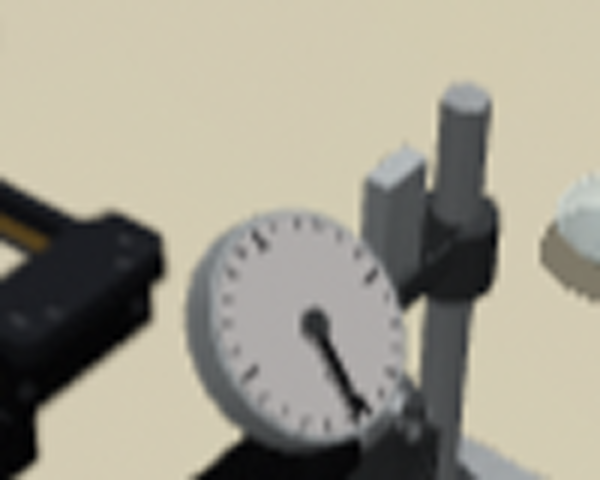

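Run:
```python
from h import *
print(handle([crp(u,v,240,230,5) for u,v in[(216,284),(373,387),(371,520)]]), handle([crp(u,v,240,230,5) for u,v in[(212,284),(367,382),(378,518)]]))
n=needle(.247,crp(316,323,300,190,6),crp(362,413,300,190,6));print(n)
r=[(0,1.51),(64.5,1.84),(87.5,2.19),(157,n)]
t=np.radians([a for a,_ in r]);v=np.array([b for _,b in r])
q=least_squares(lambda p:p[0]+np.cos(t+p[1])-v,[2.4,3.]);print(q.x[0],np.degrees(q.x[1]),q.fun)
```

```text
(np.float64(-43.5), np.float64(1.2987606115001356)) (np.float64(43.5), np.float64(1.3596178230492684))
3.263765701229396
2.477005921408362 165.65672286295168 [-0.00182297 -0.0036839  -0.00274888  0.00825575]
```

Call:
apply_moves(rotation=[[2,-10,0],[4.4,-20.5,0],[4.4,-20.5,0],[4.4,-20.5,0],[4.4,-20.5,0]], linear=[[-10,-1.5,-20],[-20,-3,-50],[-19.6,-2.9,-68],[-8,0,-95],[-0.7,1.5,-115]], jaw=[0,0,0,0,0])

```text
clock: 18.7
tool_pos: [0.5509, -0.1323, 0.1745]
ee_rot: [1.571, 1.195, 0.235]
contact_force: [0.4, 0.4, -0.3]
gripper_width: 0.0872
```

Run:
```python
from h import *
s=ctrl.sense();print(s['clock'],s['contact_force'],s['gripper_width'],s['joints'].round(2))
grip(-22,(.068,))
im=ctrl.grab_frame("scene")
cv2.imwrite("pics/s18.png",crop(im,240,230,360,350,5))
```

```text
18.7 [ 0.44073938  0.36922308 -0.32227959] 0.08723216196851145 [-0.38  0.32  0.76  2.13 -0.79  0.6   1.19]
-22 0.068 [ 0.1 -0.4 -0.4] [5.7 0.2 3.6]
tool r,x,y,z stand mm [-31.1   1.1  59.5] tool x in stand 0.367 -0.93
```

View pics/s18.png

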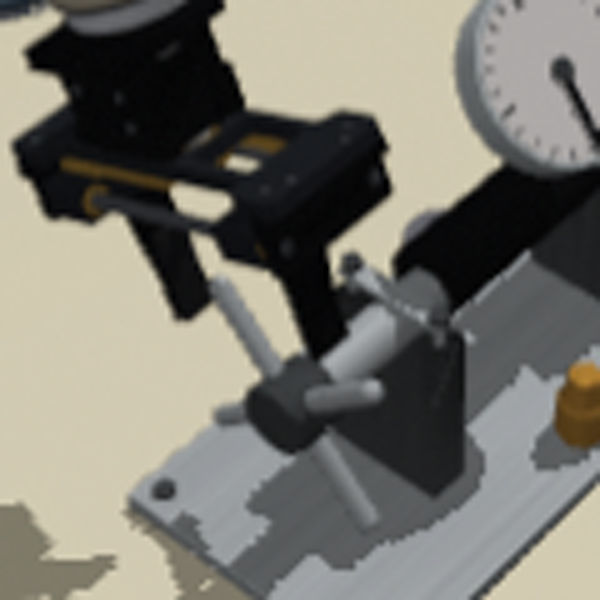

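Bar (tip at 215,285) lies between the fingers; close.

Call:
apply_moves(rotation=[[0,0,0],[0,0,0],[0,0,0],[0,0,0],[0,0,0]], linear=[[2,0,0.5],[4,0,1],[6,0.5,1],[6,0.5,1],[6,0.5,1]], jaw=[255,255,255,255,255], grip_force=15)

```text
clock: 19.38
tool_pos: [0.5559, -0.1324, 0.176]
ee_rot: [1.569, 1.196, 0.233]
contact_force: [-3.4, 0.1, 1.0]
gripper_width: 0.0449
```

Call:
apply_moves(rotation=[[0,0,0],[0,0,0],[0,0,0],[0,0,0]], linear=[[0,0,0],[0,0,0],[0,0,0],[0,0,0]], jaw=[255,255,255,255])

```text
clock: 19.88
tool_pos: [0.5574, -0.1321, 0.1765]
ee_rot: [1.567, 1.194, 0.231]
contact_force: [-1.4, -0.9, 0.4]
gripper_width: 0.0113
```

Run:
```python
from h import *
s=ctrl.sense();print(s['clock'],s['contact_force'],s['gripper_width'],s['joints'].round(2))
for t in (-22,-14,-6,-5,): grip(t,(.065,))
```

```text
19.875 [-1.41931307 -0.91584766  0.37898979] 0.01134122654259954 [-0.38  0.32  0.76  2.11 -0.79  0.6   1.18]
-22 0.065 [ 0.2 -0.4 -0.4] [ 0.3  0.3 -1.3]
tool r,x,y,z stand mm [-24.7  -0.2  61.5] tool x in stand 0.368 -0.93
-14 0.065 [-1.7  7.4 -0.4] [8.7 2.2 1.5]
tool r,x,y,z stand mm [-24.7  -0.2  61.5] tool x in stand 0.368 -0.93
-6 0.065 [-3.5 15.2 -0.4] [17.4  4.2  3.1]
tool r,x,y,z stand mm [-24.7  -0.2  61.5] tool x in stand 0.368 -0.93
-5 0.065 [-3.7 16.2 -0.4] [18.5  4.5  3.2]
tool r,x,y,z stand mm [-24.7  -0.2  61.5] tool x in stand 0.368 -0.93
```

Call:
apply_moves(rotation=[[-1.9,7.6,0],[-3.7,15.4,0],[-5.5,23.1,0],[-7.3,30.9,0],[-9.1,38.7,0]], linear=[[8.6,2,2.2],[17.2,4,3.8],[25.9,6.1,4.1],[34.5,8.1,3.2],[42.9,10,1]], jaw=[255,255,255,255,255])

```text
clock: 20.5
tool_pos: [0.6012, -0.122, 0.1781]
ee_rot: [-1.57, 1.25, -2.906]
contact_force: [-1.2, -1.4, 0.4]
gripper_width: 0.0115
```

Call:
apply_moves(rotation=[[-1.8,7.6,0],[-3,12.7,0],[-3,12.7,0]], linear=[[8.3,2,-3.6],[13.1,3.1,-6.5],[13.1,3.1,-6.5]], jaw=[255,255,255])

```text
clock: 20.88
tool_pos: [0.6159, -0.1184, 0.1703]
ee_rot: [-1.57, 1.026, -2.902]
contact_force: [2.5, -0.1, 3.6]
gripper_width: 0.0115
```

Call:
apply_moves(rotation=[[0,0,0],[0,0,0],[0,0,0],[0,0,0],[0,0,0]], linear=[[0,0,0],[0,0,0],[0,0,0],[15,3.5,25],[35,8,58]], jaw=[150,100,100,100,100])

```text
clock: 21.5
tool_pos: [0.6475, -0.1106, 0.2288]
ee_rot: [-1.577, 1.024, -2.914]
contact_force: [0.3, -0.2, -0.1]
gripper_width: 0.0503
```

Call:
apply_moves(rotation=[[2,-9,0],[4,-18,0],[6.5,-27,0],[8.7,-36,0],[11,-45,0]], linear=[[0,0,40],[-20,-5,80],[-50,-10,85],[-85,-20,80],[-110,-25,70]], jaw=[100,100,100,100,100])

```text
clock: 22.12
tool_pos: [0.5365, -0.1373, 0.2991]
ee_rot: [1.593, 1.301, 0.257]
contact_force: [0.5, -0.5, 1.0]
gripper_width: 0.0529
```

Run:
```python
from h import *
s=ctrl.sense();print(s['clock'],s['contact_force'],s['gripper_width'],s['joints'].round(2))
grip(31,(.15,.065))
im=ctrl.grab_frame("scene")
cv2.imwrite("pics/s19.png",crop(im,240,230,360,350,5))
cv2.imwrite("pics/s19d.png",crop(im,300,190,400,270,6))
```

```text
22.125 [ 0.45193609 -0.49723201  0.96853866] 0.05288672740174684 [-0.66  0.17  1.03  1.95 -0.38  0.91  0.79]
31 0.15 [-11.   45.2  -0.2] [120.2  28.4 -55.6]
31 0.065 [-11.   45.2  -0.2] [  77.5   18.5 -128.4]
tool r,x,y,z stand mm [-46.2  -0.5 184.1] tool x in stand 0.267 -0.964
```

View pics/s19.png

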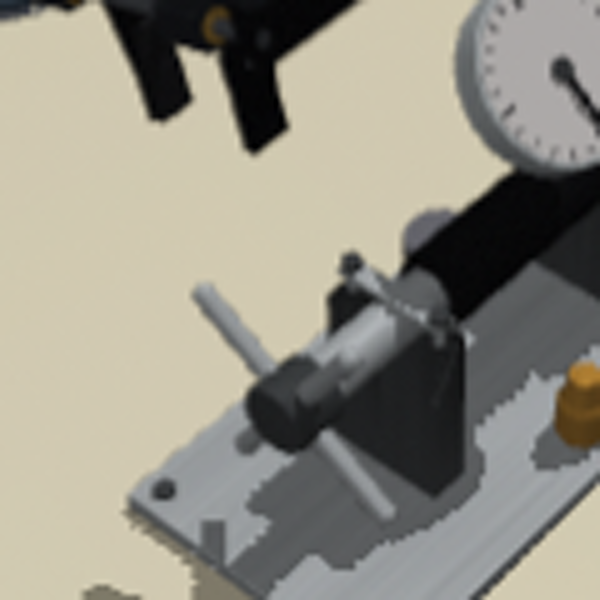

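View pics/s19d.png

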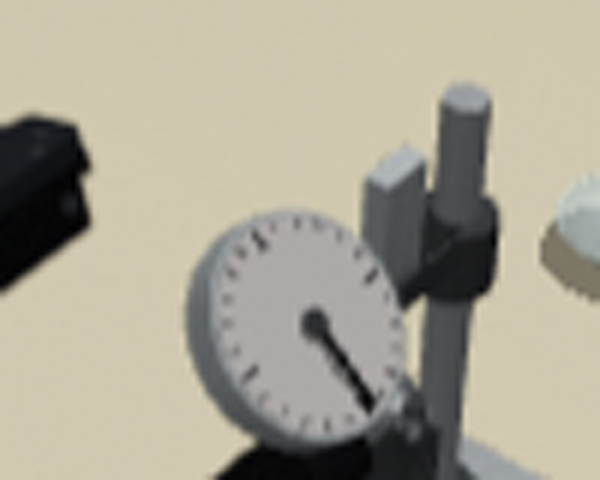

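Run:
```python
from h import *
print(handle([crp(u,v,240,230,5) for u,v in[(203,294),(386,513)]]))
n=needle(.247,crp(316,323,300,190,6),crp(373,410,300,190,6));print(n)
for T5 in(229,231.5,234):
  r=[(0,1.51),(64.5,1.84),(87.5,2.19),(156,3.26),(T5,n)]
  t=np.radians([a for a,_ in r]);v=np.array([b for _,b in r])
  q=least_squares(lambda p:p[0]+p[2]*np.cos(t+p[1])-v,[2.4,3.,1]);print(q.x[0],np.degrees(q.x[1]),q.x[2],q.fun)
  q=least_squares(lambda p:p[0]+np.cos(t+p[1])-v,[2.4,3.]);print(q.x[0],np.degrees(q.x[1]),q.fun)
s=.5
```

```text
(np.float64(31.5), np.float64(1.9578557376074437))
3.12413936106985
2.4176106607433785 170.15603741993598 0.9554651074989448 [-0.03378714  0.0248897   0.02335133 -0.04882074  0.03436685]
2.4153521240915587 170.85673992184093 [-0.08194199  0.00688705  0.02353465 -0.00734172  0.05886201]
2.4266802331739794 169.48592449236958 0.9620048803550671 [-0.02917269  0.02103677  0.02004595 -0.04064023  0.0287302 ]
2.425346117372916 170.051706969919 [-0.06961794  0.0053781   0.01978766 -0.005112    0.04956419]
2.436163112482817 168.7840400378212 0.9687545140353214 [-0.02408917  0.01699472  0.01646293 -0.03237966  0.02301119]
2.4355545200010544 169.22322510442464 [-0.05680861  0.00386808  0.01589928 -0.003065    0.04010624]
```

```bash
cat > nd.py <<'E'
from h import *
U=np.array([[-51,-82.5],[61.5,-48.5]]).T
def auto(f):
    im=cv2.imread(f).astype(float).mean(2)
    yy,xx=np.mgrid[:im.shape[0],:im.shape[1]]; 
    P=np.stack([xx-315.,yy-322.5],-1)@np.linalg.inv(U).T   # coords in dial frame (1=mark radius)
    rho=np.hypot(P[...,0],P[...,1]); w=np.clip(120-im,0,None)
    w1=w*(rho>.3)*(rho<.8)
    c=(P*w1[...,None]).sum((0,1))/w1.sum()
    pv=w*(rho<.2); c0=(P*pv[...,None]).sum((0,1))/pv.sum()
    return np.arctan2(c[1],c[0])%6.283, np.arctan2(*(c-c0)[::-1])%6.283, c0.round(3)
E
python3 - <<'E'
from nd import *
T=[0,64.5,87.5,156,231];V=[]
for f in("s7","s12","s16d","s17d","s19d"):
    a=auto(f"pics/{f}.png");print(f,a);V.append(a[1])
t=np.radians(T);v=np.array(V)
q=least_squares(lambda p:p[0]+p[2]*np.cos(t+p[1])-v,[2.4,3.,1]);print(q.x[0],np.degrees(q.x[1]),q.x[2],q.fun)
q=least_squares(lambda p:p[0]+np.cos(t+p[1])-v,[2.4,3.]);print(q.x[0],np.degrees(q.x[1]),q.fun)
E
```

```text
s7 (np.float64(1.4631189808506895), np.float64(1.4091979205572898), array([-0.011,  0.007]))
s12 (np.float64(1.8735539162796457), np.float64(1.8472585005554643), array([-0.016,  0.005]))
s16d (np.float64(2.236393945083355), np.float64(2.2028169827635393), array([-0.021, -0.003]))
s17d (np.float64(3.2899827690912447), np.float64(3.2735942773855853), array([-0.03 , -0.013]))
s19d (np.float64(3.0821804268291517), np.float64(3.0596575812312965), array([-0.03, -0.01]))
2.377456500302957 173.8700741442512 0.9956945612220165 [-0.0217429   0.00802521  0.0252338  -0.03497214  0.02345604]
2.3771898216142584 173.93535708102826 [-0.02641143  0.00647111  0.02544768 -0.03094372  0.02543635]
```

Run:
```python
from nd import *
for f in("s17d","s19d","s16d","s12"):
    im=cv2.imread(f"pics/{f}.png").astype(float).mean(2)
    out=[]
    for rho in np.arange(.3,.95,.05):
        a=np.arange(0,2*np.pi,.005);X=np.array([315.,322.5])[:,None]+U@np.array([np.cos(a),np.sin(a)])*rho
        g=cv2.remap(im.astype(np.float32),X[0].astype(np.float32)[None],X[1].astype(np.float32)[None],cv2.INTER_LINEAR)[0]
        i=np.argmin(g);m=(abs(a-a[i])<.35);w=np.clip(125-g,0,None)*m
        out.append(round(float((w*a).sum()/w.sum()),3))
    print(f,out)
```

```text
s17d [3.31, 3.303, 3.302, 3.291, 3.291, 3.303, 3.289, 3.281, 3.281, 3.292, 3.289, 3.27, 3.253]
s19d [3.085, 3.099, 3.072, 3.071, 3.09, 3.102, 3.084, 3.077, 3.08, 3.087, 3.082, 3.083, 3.1]
s16d [2.263, 2.256, 2.239, 2.229, 2.237, 2.242, 2.23, 2.232, 2.241, 2.24, 2.232, 2.236, 2.238]
s12 [1.885, 1.888, 1.891, 1.889, 1.878, 1.865, 1.87, 1.873, 1.872, 1.866, 1.859, 1.836, 1.814]
```

Run:
```python
from nd import *
for T,V in(([64.5,87.5,156,231],[1.868,2.236,3.288,3.083]),([0,64.5,87.5,156,231],[1.463,1.868,2.236,3.288,3.083])):
    t=np.radians(T);v=np.array(V)
    q=least_squares(lambda p:p[0]+p[2]*np.cos(t-p[1])-v,[2.4,3.,1]);print(q.x[0],np.degrees(q.x[1]),q.x[2],q.fun)
    q=least_squares(lambda p:p[0]+np.cos(t-p[1])-v,[2.4,3.]);print(q.x[0],np.degrees(q.x[1]),q.fun)
```

```text
2.3745577253000962 184.4874079192459 1.0329008177913421 [-0.00969608  0.0129041  -0.00560307  0.00239505]
2.3896112772229343 185.51757153501313 [ 0.00631035  0.01413449 -0.02818408  0.00773925]
2.4089610641485186 186.651521999312 0.9790608684323253 [-0.02650975  0.01994391  0.01724543 -0.0367686   0.02608901]
2.4076973594293025 186.3291905920686 [-0.04920756  0.01230864  0.01820807 -0.01716424  0.0358551 ]
```

Call:
apply_moves(rotation=[[-2,9,0],[-4,18,0],[-6.5,27,0],[-8.7,36,0],[-11,45,0]], linear=[[25,6,0],[60,15,0],[90,22,-20],[115,27,-40],[120,28,-55]], jaw=[100,100,100,100,100])

```text
clock: 22.8
tool_pos: [0.6593, -0.1069, 0.2419]
ee_rot: [-1.575, 1.019, -2.909]
contact_force: [0.3, -1.1, 0.2]
gripper_width: 0.053
```

Run:
```python
from h import *
s=ctrl.sense();print(s['clock'],s['contact_force'],s['gripper_width'],s['joints'].round(2))
grip(31,(.15,.065))
```

```text
22.8 [ 0.32309231 -1.08381472  0.16877003] 0.052965140996643116 [-0.4   0.88  0.9   1.23 -0.32  1.76  0.69]
31 0.15 [ 0.  -0.6 -0.5] [-2.7 -2.   1.6]
31 0.065 [ 0.  -0.6 -0.5] [-45.3 -11.9 -71.2]
tool r,x,y,z stand mm [ 80.3   1.3 126.9] tool x in stand -0.524 -0.852
```

Call:
apply_moves(rotation=[[0,-0.6,0],[0,-0.6,0],[0,-0.6,0],[0,-0.6,0],[0,-0.6,0]], linear=[[-18,-5,-22],[-31,-8,-47],[-45.3,-11.9,-71],[-45.3,-11.9,-71],[-45.3,-11.9,-71]], jaw=[100,100,100,150,255])

```text
clock: 23.42
tool_pos: [0.6135, -0.1199, 0.1737]
ee_rot: [-1.569, 1.037, -2.905]
contact_force: [0.5, 0.7, -0.4]
gripper_width: 0.04
```

Call:
apply_moves(rotation=[[0,0,0],[0,0,0],[0,0,0],[0,0,0],[0,0,0]], linear=[[0,0,0],[0,0,0],[0,0,0],[0,0,0],[0,0,0]], jaw=[255,255,255,255,255], grip_force=15)

```text
clock: 24.05
tool_pos: [0.6141, -0.1197, 0.1731]
ee_rot: [-1.568, 1.039, -2.904]
contact_force: [4.9, 1.1, 1.2]
gripper_width: 0.0114
```

Run:
```python
from h import *
s=ctrl.sense();print(s['clock'],s['contact_force'],s['gripper_width'],s['joints'].round(2))
for t in (31,22,13,4,-5,-14): grip(t,(.065,))
```

```text
24.05 [4.94629786 1.11242447 1.16493696] 0.01141533071548339 [-0.44  0.87  0.89  1.44 -0.33  1.56  0.72]
31 0.065 [-0.   0.5 -0.4] [-0.1  1.  -2.4]
tool r,x,y,z stand mm [33.4 -0.9 58.1] tool x in stand -0.507 -0.862
22 0.065 [ 2.  -8.2 -0.4] [-9.  -1.1  2.2]
tool r,x,y,z stand mm [33.4 -0.9 58.1] tool x in stand -0.507 -0.862
13 0.065 [  4.1 -17.   -0.4] [-18.5  -3.3   5.2]
tool r,x,y,z stand mm [33.4 -0.9 58.1] tool x in stand -0.507 -0.862
4 0.065 [  6.2 -25.7  -0.4] [-28.3  -5.6   6.7]
tool r,x,y,z stand mm [33.4 -0.9 58.1] tool x in stand -0.507 -0.862
-5 0.065 [  8.2 -34.5  -0.4] [-38.2  -7.9   6.7]
tool r,x,y,z stand mm [33.4 -0.9 58.1] tool x in stand -0.507 -0.862
-14 0.065 [ 10.3 -43.2  -0.4] [-48.  -10.2   5. ]
tool r,x,y,z stand mm [33.4 -0.9 58.1] tool x in stand -0.507 -0.862
```

Call:
apply_moves(rotation=[[2,-8.2,0],[4,-17,0],[6,-25.7,0],[8.2,-34.5,0],[10.3,-43.2,0]], linear=[[-9,-2.1,4.4],[-18.5,-4.3,7.4],[-28.3,-6.6,8.9],[-38.2,-8.9,8.9],[-48,-11.2,7.2]], jaw=[255,255,255,255,255])

```text
clock: 24.68
tool_pos: [0.5642, -0.1305, 0.179]
ee_rot: [1.564, 1.327, 0.227]
contact_force: [12.4, 2.7, -19.7]
gripper_width: 0.0116
```

Call:
apply_moves(rotation=[[0,0,0],[0,0,0]], linear=[[0,0,0],[0,0,0]], jaw=[255,255])

```text
clock: 24.92
tool_pos: [0.5646, -0.1302, 0.1801]
ee_rot: [1.577, 1.334, 0.243]
contact_force: [-2.5, 2.0, 2.5]
gripper_width: 0.0118
```

```bash
cat > look.py <<'E'
import sys
from nd import *
s=ctrl.sense();print(s['clock'],s['contact_force'],s['gripper_width'],s['joints'].round(2))
grip(-14,(.065,))
im=ctrl.grab_frame("scene");k=sys.argv[1]
cv2.imwrite(f"pics/{k}.png",crop(im,240,230,360,350,5))
cv2.imwrite(f"pics/{k}d.png",crop(im,300,190,400,270,6)); print(auto(f"pics/{k}d.png"))
E
python3 look.py s20
```

```text
24.925 [-2.48163246  1.96179241  2.49651252] 0.0117514227319841 [-0.47  0.4   0.86  2.02 -0.64  0.75  1.01]
-14 0.065 [ 0.  -0.4 -0.5] [ 1.4  0.3 -2. ]
tool r,x,y,z stand mm [-17.2   0.   65.1] tool x in stand 0.235 -0.972
(np.float64(3.431154002156122), np.float64(3.4162013709211996), array([-0.027, -0.016]))
```

View pics/s20d.png

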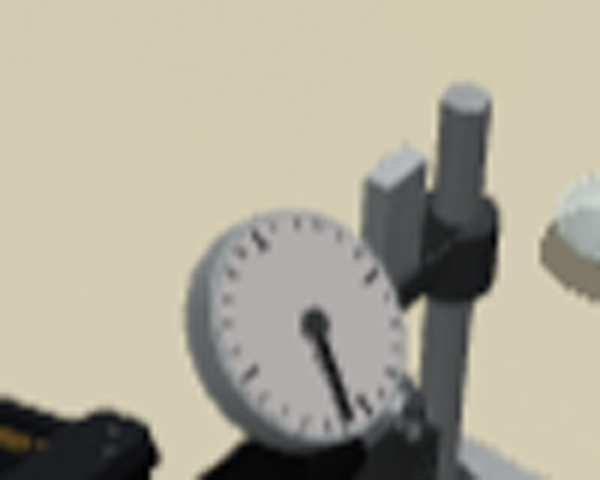

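View pics/s20.png

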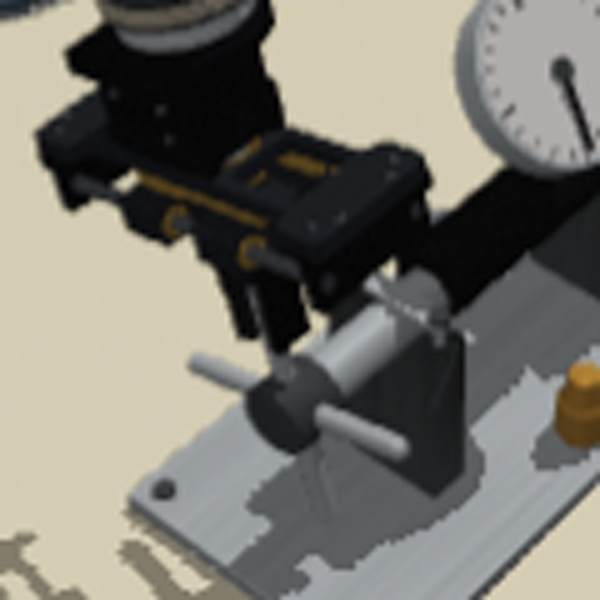

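Call:
apply_moves(rotation=[[0,0,0],[0,0,0],[0,0,0],[0,0,0],[0,0,0]], linear=[[0,0,0],[0,0,0],[0,0,0],[-5,-1,20],[-12,-3,50]], jaw=[150,100,100,100,100])

```text
clock: 25.6
tool_pos: [0.5521, -0.1342, 0.2298]
ee_rot: [1.568, 1.333, 0.231]
contact_force: [0.6, -0.3, 0.9]
gripper_width: 0.0505
```

Call:
apply_moves(rotation=[[0,0,0],[0,0,0],[0,0,0],[0,0,0]], linear=[[-12,-3,50],[-30,-20,90],[-50,-60,100],[-50,-60,100]], jaw=[100,100,100,100])

```text
clock: 26.1
tool_pos: [0.5013, -0.1984, 0.3316]
ee_rot: [1.565, 1.328, 0.222]
contact_force: [1.0, 0.0, -0.2]
gripper_width: 0.0529
```

```bash
python3 look.py s21
```

```text
26.1 [ 9.57978741e-01  5.22838198e-04 -2.20081560e-01] 0.05294790657439605 [-0.62  0.11  1.1   1.91 -0.3   1.01  0.83]
-14 0.065 [ 0.1 -0.   0.1] [  64.8   68.5 -153.6]
tool r,x,y,z stand mm [-94.3 -52.1 216.6] tool x in stand 0.241 -0.971
(np.float64(3.432682684098196), np.float64(3.4175455504530854), array([-0.026, -0.016]))
```

View pics/s21d.png

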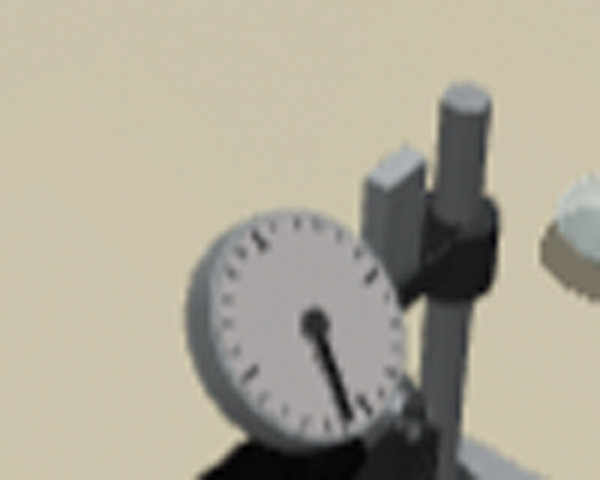

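View pics/s21.png

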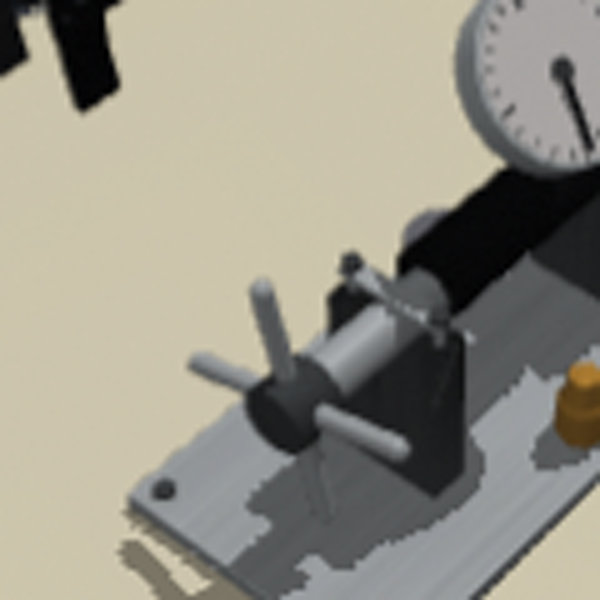

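Run:
```python
from nd import *
print(handle([crp(u,v,240,230,5) for u,v in[(261,289),(197,360),(400,445),(320,515)]]))
T=[64.5,87.5,156,231,185.5];V=[1.868,2.236,3.288,3.083,3.432]
t=np.radians(T);v=np.array(V)
q=least_squares(lambda p:p[0]+p[2]*np.cos(t-p[1])-v,[2.4,3.,1]);print(q.x[0],np.degrees(q.x[1]),q.x[2],q.fun)
q=least_squares(lambda p:p[0]+np.cos(t-p[1])-v,[2.4,3.]);print(q.x[0],np.degrees(q.x[1]),q.fun)
```

```text
(np.float64(-15.0), np.float64(1.3911133669744107))
2.3746604456326033 184.35116612744596 1.0433064785865391 [-0.01264399  0.01420373  0.0048261   0.00785695 -0.01424279]
2.400370754382077 185.9176424250373 [ 0.01109832  0.01798312 -0.02088603  0.0234604  -0.03165581]
```

Run:
```python
from h import *
cv2.imwrite("pics/end.png",ctrl.grab_frame("scene"))
```

```text
(no output)
```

View pics/end.png

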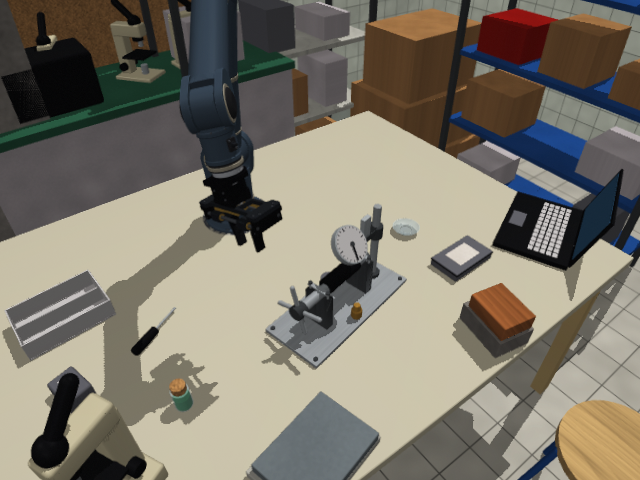

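The picture shows the gripper clear of the stand. The loose things (driver 155,330; vial 180,395; dish 405,228; objective 357,312) are where they began.

```bash
python3 -c "
from workcell import ctrl
print(ctrl.job_done(), ctrl.sense()['clock'])"
```

```text
the job is handed in; nothing more can be done
the job is handed in; nothing more can be done
```

The gauge is down on the tube and the tube's highest spot stands under the plunger, to within about 3 degrees by my readings. The job is handed in.

- **Gauge:** I lowered it by its tab until the needle read about 1.5 rad (a quarter turn), then let go. After that the highest reading I saw was about 3.43 rad, well short of the 6.0 rad end of stroke.
- **Turning:** I turned the arbor by its cross bars and took needle readings on both sides of the peak. The fits put the peak at 184 to 186 degrees from the start position, and the arbor was left at about 185.
- **Last checks:** After release the needle held at about 3.43 rad, close to the fitted maximum of about 3.40 to 3.42. The gripper was clear of everything. In the last picture the loose things I could see were where they began; the lens pot, mostly hidden behind the tube, I did not check on its own. About 26 s of the 72 s were used.
- **What disagreed:** My first fit used only readings from the rising side and put the peak near 194 degrees. A reading from the far side and a closer needle measurement moved it to about 185. I kept that value; the five readings fit it to within about 0.03 rad. I left the very first needle reading out of the final fit, because shadow on the dial made it unreliable.

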